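# Tap a plate blank true on a clamping table and pin it

## Robot

A 6-joint arm with a two-finger parallel gripper is mounted at the origin on the work surface. World frame = base frame: x ahead of the robot, y to its left, z up, the work surface at z = 0. Lengths are in m, angles in rad, forces in N, time in s.
With the tool pointing down it reaches from about 0.375 to 0.9 m from the base axis. Payload 3.1 kg.
Tool frame: the origin (TCP) lies midway between the tips of the shut fingers; the grasp point (between the pads) lies 19 mm behind it; z points along the fingers, y is the direction in which the jaws open and shut (so a half turn about z gives the same grasp; the last joint's range is limited). The gripper opens to 85 mm and grips with 20 to 120 N. Pads are 22 mm wide; open, the fingers measure 114 mm over their backs; the gripper's body (76 mm by 85 mm) begins 54 mm behind the grasp point. The pads swing forward as they close: fully open they stand 13 mm farther back than shut.
Start: joints at [-1.425, 0.527, 1.433, -0, 1.181, -0.178], TCP at [0.199, -0.592, 0.231] pointing down, gripper open.
Joint ranges: [-3.08, 3.08], [-0.75, 2.2], [0.22, 2.44], [-1.43, 4.57], [0, 2.65], [-2.85, 2.85]. Speed limits (rad/s): [2.79, 2.79, 3.14, 3.14, 3.14, 3.14].

## Interface

Orientations are given as a unit quaternion [x, y, z, w].
In Python, from station import manip gives the robot as it stands.
- The arm moves only by the tool servo_tool, never from a script. Its argument "increments" is a list of rows, each an object with "hand": the closure, from 0 (fully open) to 1 (shut); "travel": the shift along the tool's x, y, z in mm, a list of three; "yaw": the turn about the tool's z in degrees. A call has 1 to 20 rows; each row shifts and turns the commanded pose from where the row before left it, along the tool's axes as they then stand; what a row does not reach is not made up. A row lasts 1/10 s, in which the tool goes at most 50 mm and 8.59 degrees, less where a joint would pass 70% of its speed; a pose out of reach is approached as far as the arm can. A call with a gripper value outside its range is refused whole. The fingers move at their own pace and stop on an object; "newtons" is the grip in N (left out, the last holds). Time passes only in rows, so rows that do not move let the fingers close. It gives the time, the measured TCP pose, the force and the opening at its end, in the units of the state.
- manip.sense(): the state, without advancing time (a new reading comes with each control period).
- manip.snapshot(name): name is "scene" or "top"; returns a dict with "pixels" (384x512x3 uint8, blue, green, red), "fx", "fy", "cx", "cy" (pixels), "R" (3x3) and "t" (3): a world point X has camera coordinates R X + t. Camera axes: x right, y down, z forward; pixel columns grow to the right and rows downward; lengths in m; the calibration is good to about 2 mm. A picture is of the moment at which its call begins. There is no depth.
- manip.sign_off(): hands the job in, once; it reports no verdict.
The state is a dict: "t": time; "q": joint angles; "qd": joint speeds; "tau": joint torques, N m; "tcp_pos": TCP position; "tool_rot": TCP orientation; "force": force on the tool from outside, world axes, zero at the start; "ft_torque": the same for the moment, N m; "finger_gap": opening from 0.0 (shut) to 1.0 (fully open).
Only numpy, scipy, OpenCV 4.12 (cv2) and the standard library are available. Lean on these libraries where they do the work, as an engineer would, in place of code of your own. Each camera call takes 0.05 s, during which the arm holds its last target.

## Task

The aluminium plate lies askew on the clamping table: tap it along gently and slowly, feeling for its edges (soft aluminium: some 10 N is the most it should get), working from its opposite sides as needed, until it sits centred and square in the white scribed frame, the same narrow gap showing all round. Then, leaving it true, take the headed locating pin from its block and lower it gently through the hole of the plate, down into the hole in the table until its head rests on the plate, and let go. Leave the other things on the bench alone.

Things in the scene. Friction and masses are not known exactly. Their poses are not given: they have to be found in the camera images.
- mark (a point): centre of the scribed frame, on the top of the clamping table, 20 mm over the bench. x runs along the frame's long side, z up. The frame is a flat white line 3 mm wide, 154 x 100 mm inside. At this point is a hole of 14 mm diameter, 16 mm deep, with a 2 mm chamfer
- plate_center (a point): centre of the loose aluminium plate, half-way up (6 mm over its underside), in the middle of its hole. Plate 150 (its x) x 96 (its y) x 12 mm, flat on the clamping table, a 20 mm hole through its middle; 0.35 to 0.7 kg, too wide to grip. At the start turned 0.2 to 0.36 rad anticlockwise from the frame (from above), up to 3 mm off along the frame's y and 2 mm along x
- plate: the same plate, origin in the centre of its underside. It slides under a few newtons on its edge and stops when no longer pushed; friction varies. A push on a long side near one end turns it about a point beyond the middle, so it shifts as well as turns; a like push on the opposite side at the other end turns it the same way and shifts it back
- pin_head (a point): centre of the locating pin's head, half-way up the head. Steel pin, 0.09 kg, upright: head 24 mm diameter, 26 mm high, over a shank 12 mm diameter, 24 mm long, with a tapered foot (last 4 mm, down to 8 mm). The foot is 37 mm below this point. It stands in a hole of the pin block, the head resting on the block, and lifts straight out
- pin: the same pin; origin in the centre of its foot, z up along the pin
- pin_block: steel block 50 (its x) x 120 (its y) x 30 mm, fixed on the bench, origin under its centre, with two 14 mm holes 26 mm deep at y = +34 and -34 mm; the locating pin stands in the one at -34 mm, a plain dowel in the other
- fixture: the clamping table, a fixed dark steel slab 250 (x) x 220 (y) x 20 mm, bearing nothing but the plate; origin under its centre on the bench, axes as the mark's. It stands and is turned differently at each start
- dowel: plain headless steel dowel 12 mm diameter, 56 mm long, in the other hole of the pin block: not to be used, leave alone. Origin in its foot
- gear_shaft: bystander: gear of 134 mm diameter with a 128 mm tall upright shaft; origin under its centre
- gear_flat: bystander: gear of 120 mm diameter, 44 mm tall with its hub
- bearing_ring: bystander: steel ring 68 mm diameter, 18 mm tall
- collar: bystander: dark ring 48 mm diameter, 12 mm tall
- washer: bystander: washer 60 mm diameter, 6 mm thick
- scriber: bystander: hand tool with a black handle, 170 mm long, lying
Things that resemble listed ones, but are neither listed nor needed, are in the scene too. What is shaped like the plate but brown, purple or turquoise is not meant.

How it is judged:
By the outcome, as a careful person would: the job done as asked, in the order asked, and still so for the second after the job is handed in, with the robot touching nothing.
It also fails if it takes over 72 s, if anything falls off the work surface, if the arm or the gripper's body presses on something with over 40 N, if the wrist force passes 120 N, or if a joint passes its speed limit or range.

## Working session

There is one attempt and no reset: what is moved stays moved. The work goes in short steps, Python scripts to look and compute and a tool call to move; the robot and the scene stay as the last step left them, time stands still between calls to the robot, and variables do not carry over. Pictures are saved under pics/ and viewed, and the job is handed in when it is done.

Besides the shell and the picture viewer there is one more tool, called as name(argument=value, ...), one argument or row to a line, values as JSON. servo_tool: Moves the arm, as the interface text tells. Its arguments: {"type":"object","properties":{"increments":{"type":"array","items":{"type":"object","properties":{"hand":{"type":"number"},"travel":{"type":"array","items":{"type":"number"}},"yaw":{"type":"number"}}}},"newtons":{"type":"number"}},"required":["increments"]}

```bash
mkdir -p pics; ls; python3 - <<'E'
from station import manip
import cv2,numpy as np,pickle
print(manip.sense())
for n in("scene","top"):
    s=manip.snapshot(n); cv2.imwrite(f"pics/{n}0.png",s["pixels"]); pickle.dump(s,open(f"{n}.pkl","wb"))
    print(n,s["fx"],s["fy"],s["cx"],s["cy"],s["R"],s["t"])
E
```

```text
pics
{'t': 0.0, 'q': array([-1.42551970e+00,  5.28466749e-01,  1.43387278e+00,  1.85797362e-05,
        1.18139093e+00, -1.78497749e-01]), 'qd': array([-1.24459743e-03,  8.55939688e-05, -1.00916918e-03,  1.95922711e-03,
       -4.06426891e-04, -1.57824420e-04]), 'tau': array([ 1.48198182e-03, -4.42347407e+01, -1.78025508e+01, -1.27467956e-04,
        8.37980508e-03,  9.82942879e-06]), 'tcp_pos': array([ 0.19877363, -0.59181397,  0.23034264]), 'tool_rot': array([ 9.86924868e-01,  1.61177424e-01,  2.63437121e-05, -1.06861456e-03]), 'force': array([-0.36330324,  0.59546321,  0.21489203]), 'ft_torque': array([ 0.00748477, -0.01861596, -0.00281602]), 'finger_gap': 1.0017009980846254}
scene 351.05494760456793 351.05494760456793 258.79461467955383 191.8559494908992 [[ 0.51323779  0.85805421  0.01816451]
 [ 0.57330359 -0.32701299 -0.75125595]
 [-0.6386783   0.39598672 -0.65976098]] [-0.26351162 -0.24406649  1.51222357]
top 401.6109368207903 401.6109368207903 258.3705946673031 190.6740286444881 [[-0.02458131 -0.99968387  0.00528444]
 [-0.97698186  0.02290196 -0.21208949]
 [ 0.21190142 -0.01037624 -0.97723596]] [0.00153475 0.517016   1.28826915]
```

View pics/scene0.png

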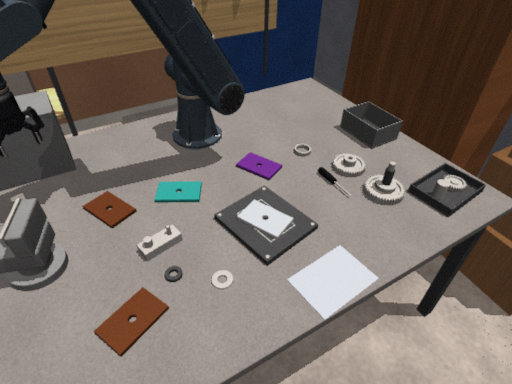

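View pics/top0.png

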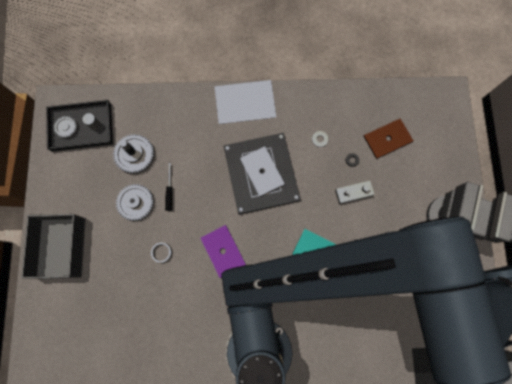

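The aluminium plate is on the dark slab at top (262,171), and at (265,218) in scene. The pin block is at top (355,191) and scene (160,241). I'll enlarge both.

```bash
python3 - <<'E'
import cv2,pickle,numpy as np
t=pickle.load(open("top.pkl","rb"))["pixels"];s=pickle.load(open("scene.pkl","rb"))["pixels"]
f=lambda im,x0,y0,w,h,k:cv2.resize(im[y0:y0+h,x0:x0+w],None,fx=k,fy=k,interpolation=cv2.INTER_CUBIC)
cv2.imwrite("pics/topplate.png",f(t,216,126,92,92,6))
a=f(t,330,172,50,40,8);b=f(s,130,215,60,50,7)
cv2.imwrite("pics/topblk.png",a);cv2.imwrite("pics/scblk.png",b)
cv2.imwrite("pics/scplate.png",f(s,210,182,110,80,7))
E
```

```text
(no output)
```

View pics/topplate.png

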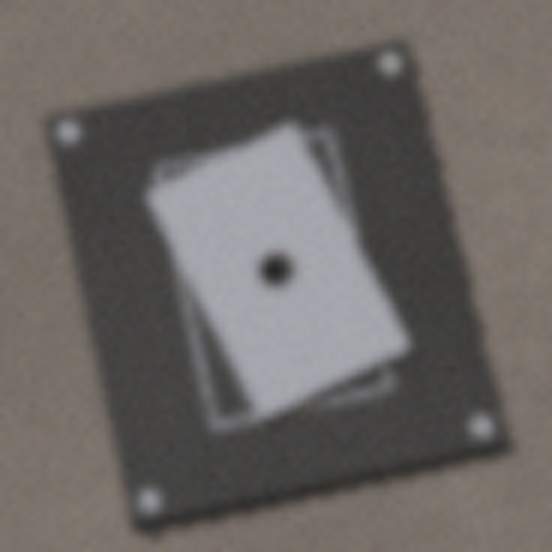

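View pics/topblk.png

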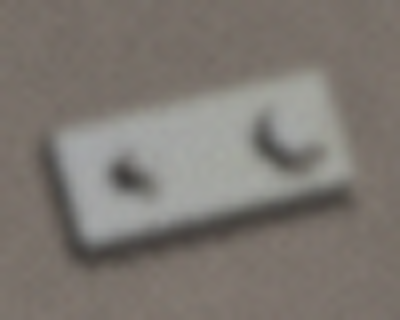

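View pics/scblk.png

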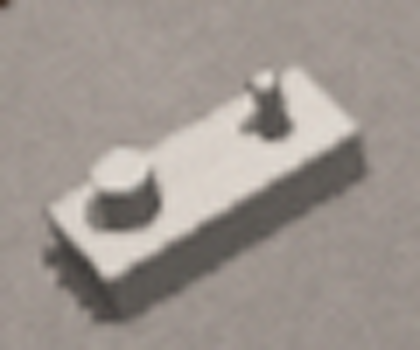

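View pics/scplate.png

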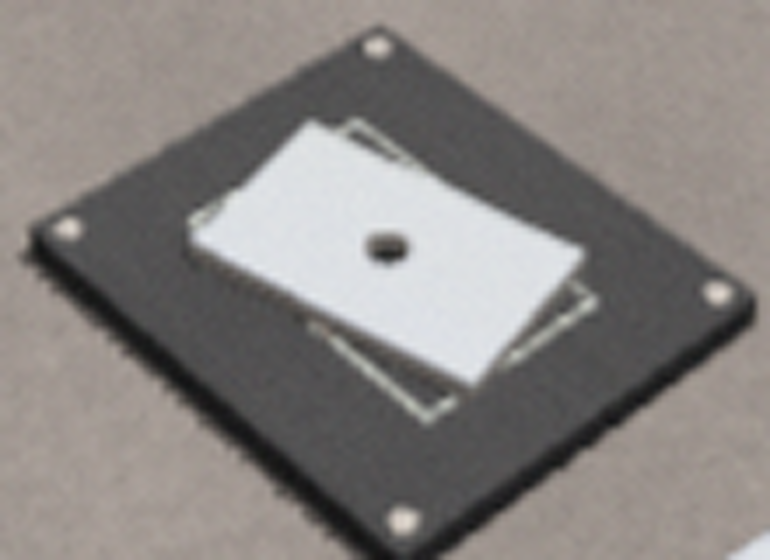

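The headed pin is the thick one: right at top (363,187), left at scene (148,240). The thin dowel is at top (346,193) and must stay. Next I'll fit a rendered model to both views for sub-pixel poses.

```bash
cat > fit.py <<'E'
import cv2,numpy as np
from scipy.optimize import minimize
K=8
def proj(s,P,off=(0,0)):
    P=np.atleast_2d(P); c=P@np.array(s["R"]).T+np.array(s["t"]).ravel()
    return np.c_[s["fx"]*c[:,0]/c[:,2]+s["cx"]+off[0],s["fy"]*c[:,1]/c[:,2]+s["cy"]+off[1]]
def ray(s,u,v,z):
    R=np.array(s["R"]);t=np.array(s["t"]).ravel();C=-R.T@t
    d=R.T@np.array([(u-s["cx"])/s["fx"],(v-s["cy"])/s["fy"],1]);return C+d*(z-C[2])/d[2]
def tf(x,y,a,P):
    P=np.array(P,float);c,s_=np.cos(a),np.sin(a)
    return np.c_[x+c*P[:,0]-s_*P[:,1],y+s_*P[:,0]+c*P[:,1],P[:,2]]
def rect(a,b,z): return [(-a,-b,z),(a,-b,z),(a,b,z),(-a,b,z)]
def circ(x,y,r,z,n=32):
    t=np.linspace(0,2*np.pi,n,endpoint=False);return np.c_[x+r*np.cos(t),y+r*np.sin(t),0*t+z]
def render(s,box,layers,off,sig):
    """layers: list of (label,world pts, hull?)"""
    x0,y0,w,h=box;L=np.zeros((h*K,w*K),np.uint8)
    for lab,P,hull in layers:
        p=proj(s,P,off); p=(p-[x0,y0]+0.5)*K-0.5
        if hull:p=cv2.convexHull(p.astype(np.float32))[:,0]
        cv2.fillPoly(L,[np.round(p*16).astype(np.int32)],int(lab),shift=4)
    n=max(l[0] for l in layers)+1
    A=[]
    for l in range(n):
        m=(L==l).astype(np.float32); m=cv2.GaussianBlur(m,(0,0),sig*K)
        A.append(cv2.resize(m,(w,h),interpolation=cv2.INTER_AREA).ravel())
    return np.array(A).T
def resid(s,box,layers,off,sig,w=None):
    x0,y0,ww,h=box
    I=s["pixels"][y0:y0+h,x0:x0+ww].reshape(-1,3).astype(float)
    A=render(s,box,layers,off,sig)
    if w is not None: A=A*w[:,None];I=I*w[:,None]
    c=np.linalg.lstsq(A,I,rcond=None)[0]
    r=A@c-I
    return r
def slab(fx,fy,fa,px,py,pa,st=(.1175,.1025)):
    """plate pose relative to frame"""
    T=lambda P:tf(fx,fy,fa,P)
    Lr=[(1,T(rect(.125,.11,0)+rect(.125,.11,.02)),True),(2,T(rect(.125,.11,.02)),False),
        (3,T(rect(.080,.053,.02)),False),(2,T(rect(.077,.050,.02)),False)]
    for a in(-1,1):
        for b in(-1,1): Lr.append((4,T(circ(a*st[0],b*st[1],.0055,.02)),False))
    Q=lambda P:T(tf(px,py,pa,P))
    Lr+=[(5,Q(rect(.075,.048,.02)+rect(.075,.048,.032)),True),(6,Q(rect(.075,.048,.032)),False),
         (7,Q(circ(0,0,.010,.032)),False)]
    return Lr
def fitslab(S,x0,boxes,offs=None,step=None,masks=None):
    # params: fx,fy,fa,px,py,pa (mm,rad*100) + offset per cam + sig per cam + stud pos
    names=list(S);n=len(names)
    def unpack(v):
        f=(v[0]/1e3,v[1]/1e3,v[2]/1e2,v[3]/1e3,v[4]/1e3,v[5]/1e2)
        return f,(v[6]/1e3,v[7]/1e3)
    def cost(v):
        f,st=unpack(v);c=0
        for i,k in enumerate(names):
            off=v[8+3*i:10+3*i];sg=max(.2,v[10+3*i])
            r=resid(S[k],boxes[k],slab(*f,st=st),off,sg, None if masks is None else masks[k]);c+=np.mean(np.abs(r)**1.5)
        c+=sum(.002*np.sum(np.square(v[8+3*i:10+3*i])) for i in range(n))
        return c
    v=np.array(x0,float)
    for it in range(4):
        r=minimize(cost,v,method="Powell",options=dict(maxiter=6,xtol=1e-3,ftol=1e-5));v=r.x
    return v,r.fun
E
cat > a.py <<'E'
import pickle,numpy as np
from fit import *
S={k:pickle.load(open(k+".pkl","rb")) for k in("top","scene")}
for k in S:
    s=S[k];print(k,"C",(-np.array(s["R"]).T@np.array(s["t"]).ravel()).round(3))
print("studs top",[ray(S["top"],216+x/6-.4,126+y/6-.4,.02).round(4) for x,y in((68,132),(390,64),(482,427),(150,501))])
print("studs scene",[ray(S["scene"],210+x/7-.4,182+y/7-.4,.02).round(4) for x,y in((377,47),(718,293),(404,521),(68,229))])
c=ray(S["top"],262-.3,171,.032);print(c)
st=np.array([ray(S["top"],216+x/6-.4,126+y/6-.4,.02) for x,y in((68,132),(390,64),(482,427),(150,501))])
m=st.mean(0)
d=st[1]-st[0];ang=np.arctan2(*( (st[0]-st[3])[[1,0]]));print(m,ang)
x0=[m[0]*1e3,m[1]*1e3,ang*100,0,0,24,115,100,0,0,.7,0,0,.7]
v,f=fitslab(S,x0,{"top":(218,128,88,88),"scene":(206,180,116,82)})
print(v.round(2),f);np.save("v0.npy",v)
E
time python3 a.py
```

```text
Still running in the background as job /tmp/bash_jobs.1000/8b6c32c7366a (pid 545). You'll get a notice when it ends.
```

```bash
cat /tmp/bash_jobs.1000/8b6c32c7366a/stdout; nproc; python3 - <<'E'
import time,pickle
from fit import *
S=pickle.load(open("top.pkl","rb"))
t=time.time();resid(S,(218,128,88,88),slab(.6,0,.2,0,0,.2),(0,0),.7);print(time.time()-t)
E
```

```text
4
0.09895753860473633
```

```bash
kill -- -$(cat /tmp/bash_jobs.1000/8b6c32c7366a/pid)
python3 - <<'E'
s=open("fit.py").read()
a=s.index("    A=[]\n    for l in range(n)");b=s.index("    return np.array(A).T")
s=s[:a]+'''    A=[]
    for l in range(n):
        m=cv2.resize((L==l).astype(np.float32),(w*2,h*2),interpolation=cv2.INTER_AREA)
        m=cv2.GaussianBlur(m,(0,0),sig*2)
        A.append(cv2.resize(m,(w,h),interpolation=cv2.INTER_AREA).ravel())
'''+s[b:]
a=s.index("    def cost(v)")
s=s[:a]+'''    def res(v):
        f,st=unpack(v);o=[]
        for i,k in enumerate(names):
            off=v[8+3*i:10+3*i];sg=max(.2,v[10+3*i])
            o.append(resid(S[k],boxes[k],slab(*f,st=st),off,sg,None if masks is None else masks[k]).ravel())
            o.append(10*np.array(off))
        return np.concatenate(o)
    from scipy.optimize import least_squares
    v=np.array(x0,float)
    for d in (.5,.15,.15):
        r=gn(res,v,d);v=r
    return v,np.std(res(v))
def gn(res,v,d,it=6):
    """Gauss-Newton with fixed central steps (rendering is quantised) and robust weights"""
    d=np.full(len(v),d) if np.isscalar(d) else d
    for _ in range(it):
        r0=res(v);J=np.array([(res(v+d[j]*e)-res(v-d[j]*e))/(2*d[j]) for j,e in enumerate(np.eye(len(v)))]).T
        w=1/np.sqrt(1+(r0/8)**2)
        dv=np.linalg.lstsq(np.vstack([J*w[:,None],np.eye(len(v))*.5]),np.r_[-r0*w,np.zeros(len(v))],rcond=None)[0]
        v=v+np.clip(dv,-4,4)
    return v
'''
open("fit.py","w").write(s)
E
time timeout 500 python3 -u a.py
```

```text
top C [0.232 0.003 1.369]
scene C [ 1.241 -0.453  0.819]
studs top [array([0.6821, 0.0955, 0.02  ]), array([ 0.7198, -0.0948,  0.02  ]), array([ 0.5002, -0.1394,  0.02  ]), array([0.4619, 0.0507, 0.02  ])]
studs scene [array([0.4594, 0.0509, 0.02  ]), array([0.6796, 0.0956, 0.02  ]), array([ 0.7179, -0.0944,  0.02  ]), array([ 0.4983, -0.1389,  0.02  ])]
[ 0.59100135 -0.02429238  0.032     ]
[ 0.59102303 -0.02200431  0.02      ] 0.2002583147484531
[ 5.8991e+02 -2.0500e+01  1.9980e+01  1.5700e+00 -2.6200e+00  2.3650e+01
  1.1208e+02  9.6940e+01  4.1000e-01 -3.4000e-01  1.0300e+00 -6.5000e-01
 -4.0000e-02  5.5000e-01] 5.551978308495508
real	0m18.646s
user	0m39.595s
sys	0m0.310s
```

```bash
cat > show.py <<'E'
import pickle,sys
from fit import *
def showres(S,boxes,layersf,v,fn,k0=8):
    ims=[]
    for i,k in enumerate(S):
        b=boxes[k];A=render(S[k],b,layersf,v[k0+3*i:k0+2+3*i],v[k0+2+3*i])
        I=S[k]["pixels"][b[1]:b[1]+b[3],b[0]:b[0]+b[2]].astype(float)
        c=np.linalg.lstsq(A,I.reshape(-1,3),rcond=None)[0];M=(A@c).reshape(I.shape)
        row=np.hstack([I,128+3*(I-M)]).clip(0,255).astype(np.uint8)
        row=cv2.resize(row,(780,int(780*b[3]/(2*b[2]))),interpolation=cv2.INTER_NEAREST);ims.append(row)
    im=np.vstack(ims);f=min(1,600/im.shape[0]);cv2.imwrite(fn,cv2.resize(im,None,fx=f,fy=f))
E
python3 - <<'E'
from show import *
S={k:pickle.load(open(k+".pkl","rb")) for k in("top","scene")}
v=np.load("v0.npy");f=(v[0]/1e3,v[1]/1e3,v[2]/1e2,v[3]/1e3,v[4]/1e3,v[5]/1e2)
showres(S,{"top":(218,128,88,88),"scene":(206,180,116,82)},slab(*f,st=(v[6]/1e3,v[7]/1e3)),v,"pics/res0.png")
E
```

```text
(no output)
```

View pics/res0.png

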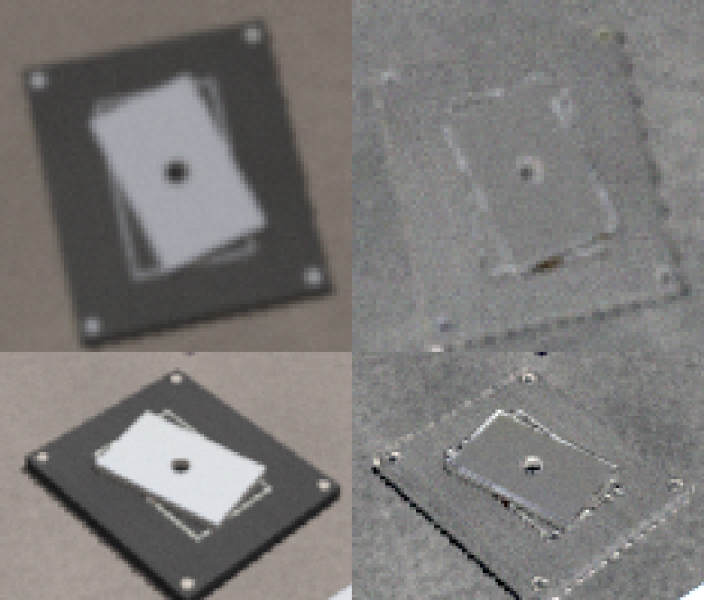

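```bash
cat > b.py <<'E'
from show import *
S={k:pickle.load(open(k+".pkl","rb")) for k in("top","scene")}
def blk(x,y,a):
    T=lambda P:tf(x,y,a,P)
    h=lambda yy,r,z0,z1:np.vstack([T(circ(0,yy,r,z0)),T(circ(0,yy,r,z1))])
    items=[(4,h(.034,.006,.03,.060),True),(5,T(circ(0,.034,.006,.06)),True)],[(3,h(-.034,.012,.03,.056),True),(6,T(circ(0,-.034,.012,.056)),True)]
    return [(1,T(rect(.025,.06,0)+rect(.025,.06,.03)),True),(2,T(rect(.025,.06,.03)),False)]+items[0]+items[1]
st=[ray(S["top"],330+x/8-.4,172+y/8-.4,.03) for x,y in((55,135),(322,68),(352,180),(85,243))]
m=np.mean(st,0);ang=np.arctan2(*((st[0]-st[1])[[1,0]]))-np.pi/2
print(m,ang,[proj(S["top"],tf(*m[:2],ang,[(0,-.034,.056)])),proj(S["scene"],tf(*m[:2],ang,[(0,-.034,.056)]))])
B={"top":(332,172,48,38),"scene":(132,218,54,44)}
def res(v):
    o=[]
    for i,k in enumerate(S):
        o+=[resid(S[k],B[k],blk(v[0]/1e3,v[1]/1e3,v[2]/1e2),v[3+3*i:5+3*i],max(.3,v[5+3*i])).ravel(),30*v[3+3*i:5+3*i]]
    return np.concatenate(o)
v=np.array([m[0]*1e3,m[1]*1e3,ang*100,0,0,1,0,0,.6])
for d in(.5,.2): v=gn(res,v,d)
print(v.round(2),np.std(res(v)))
x,y,a=v[0]/1e3,v[1]/1e3,v[2]/100
print("pin head",tf(x,y,a,[(0,-.034,.043)]),"dowel",tf(x,y,a,[(0,.034,.06)]))
showres(S,B,blk(x,y,a),v,"pics/res1.png",3)
E
python3 b.py
```

```text
[ 0.51310261 -0.34119138  0.03      ] 0.22536896163306963 [array([[366.61120086, 187.05388467]]), array([[147.08807547, 239.43835749]])]
[ 5.1458e+02 -3.4330e+02  2.1580e+01 -7.2000e-01  5.2000e-01  9.4000e-01
  2.8000e-01 -1.2800e+00  4.9000e-01] 9.124879938312946
pin head [[ 0.52186421 -0.37651453  0.043     ]] dowel [[ 0.50730444 -0.31009155  0.06      ]]
```

View pics/res1.png

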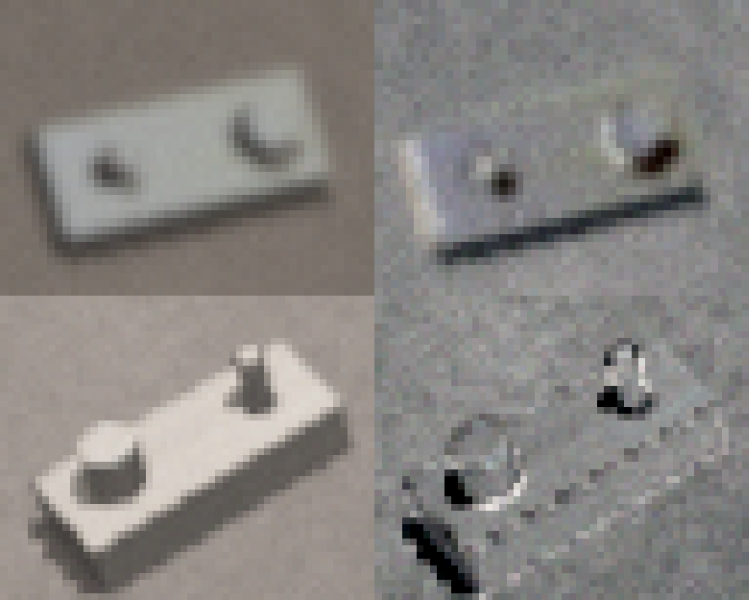

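```bash
python3 - <<'E'
from show import *
S={k:pickle.load(open(k+".pkl","rb")) for k in("top","scene")}
s=S["scene"]
print("head top",ray(s,130+122/7-.43,215+167/7-.43,.056))
st=[ray(s,130+x/7-.43,215+y/7-.43,.03) for x,y in((50,208),(112,280),(360,133),(298,68))]
print(np.round(st,4),np.mean(st,0), [np.linalg.norm(np.subtract(st[i],st[i-1])) for i in range(4)])
t=S["top"]
st=[ray(t,330+x/8-.43,172+y/8-.43,.03) for x,y in((55,135),(322,68),(352,180),(85,243))]
print(np.round(st,4),np.mean(st,0), [np.linalg.norm(np.subtract(st[i],st[i-1])) for i in range(4)])
E
```

```text
head top [ 0.5168904  -0.37338968  0.056     ]
[[ 0.4992 -0.4031  0.03  ]
 [ 0.5486 -0.3925  0.03  ]
 [ 0.5239 -0.2775  0.03  ]
 [ 0.4747 -0.2869  0.03  ]] [ 0.51160835 -0.34001315  0.03      ] [np.float64(0.11875665394723453), np.float64(0.050457366478136007), np.float64(0.11758691217452581), np.float64(0.05009555672423727)]
[[ 0.524  -0.2782  0.03  ]
 [ 0.5507 -0.3949  0.03  ]
 [ 0.5014 -0.4036  0.03  ]
 [ 0.4768 -0.2878  0.03  ]] [ 0.51320965 -0.34109677  0.03      ] [np.float64(0.048153519645392974), np.float64(0.1197205747644502), np.float64(0.05010586543936363), np.float64(0.1183290929157523)]
```

servo_tool(
  increments=[
    {"hand": 0, "travel": [20, -12, 0], "yaw": 0},
    {"hand": 0, "travel": [34, -20, 0], "yaw": 0},
    {"hand": 0, "travel": [34, -20, 0], "yaw": 0},
    {"hand": 0, "travel": [34, -20, 0], "yaw": 0},
    {"hand": 0, "travel": [34, -20, 0], "yaw": 0},
    {"hand": 0, "travel": [34, -20, 0], "yaw": 0},
    {"hand": 0, "travel": [34, -20, 0], "yaw": 0},
    {"hand": 0, "travel": [34, -20, 0], "yaw": 0},
    {"hand": 0, "travel": [34, -20, 0], "yaw": 0},
    {"hand": 0, "travel": [34, -20, 0], "yaw": 0},
    {"hand": 0, "travel": [34, -20, 0], "yaw": 0},
    {"hand": 0, "travel": [34, -20, 0], "yaw": 0},
    {"hand": 0, "travel": [34, -20, 0], "yaw": 0},
    {"hand": 0, "travel": [34, -20, 0], "yaw": 0},
    {"hand": 0, "travel": [34, -20, 0], "yaw": 0},
    {"hand": 0, "travel": [34, -20, 0], "yaw": 0},
    {"hand": 0, "travel": [10, -10, 0], "yaw": -8},
    {"hand": 0, "travel": [0, 0, 0], "yaw": -8},
    {"hand": 0, "travel": [0, 0, 20], "yaw": -8},
    {"hand": 0, "travel": [0, 0, 30], "yaw": -8},
  ],
)

```text
t: 2.1
tcp_pos: [0.6099, -0.1154, 0.1824]
tool_rot: [0.903, 0.43, 0.002, 0.002]
force: [0.5, -0.9, -0.7]
finger_gap: 1.008
```

servo_tool(
  increments=[
    {"travel": [0, 0, 20], "yaw": -8},
    {"travel": [0, 0, 20], "yaw": -8},
    {"travel": [0, 0, 20], "yaw": -8},
    {"travel": [0, 0, 20], "yaw": -8},
    {"travel": [0, 0, 20], "yaw": -8},
    {"travel": [0, 0, 10], "yaw": -8},
    {"travel": [0, 0, 0], "yaw": -3},
    {"travel": [0, 0, 0], "yaw": 0},
    {"travel": [0, 0, 0], "yaw": 0},
  ],
)

```text
schema error: expected keys hand, travel, yaw
```

```bash
cat > where.py <<'E'
from station import manip
import numpy as np
from scipy.spatial.transform import Rotation as R
FX,FY,FA=.5900,-.0218,.1998
def w(fx=FX,fy=FY,fa=FA):
    s=manip.sense();p=s["tcp_pos"];M=R.from_quat(s["tool_rot"]).as_matrix()
    d=np.array([p[0]-fx,p[1]-fy]);c,n=np.cos(fa),np.sin(fa)
    print("t %.2f frame x %.2f y %.2f z %.2f mm  phi %.2f deg (rel %.2f) tilt %.4f gap %.3f F(frame) %.2f %.2f %.2f"%(s["t"],1e3*(c*d[0]+n*d[1]),1e3*(-n*d[0]+c*d[1]),1e3*p[2],np.degrees(np.arctan2(M[1,0],M[0,0])),np.degrees(np.arctan2(M[1,0],M[0,0])-fa),np.hypot(M[0,2],M[1,2]),s["finger_gap"],c*s["force"][0]+n*s["force"][1],-n*s["force"][0]+c*s["force"][1],s["force"][2]), p.round(4))
    return s
if __name__=="__main__": w()
E
python3 where.py
```

```text
t 2.10 frame x 0.92 y -95.71 z 182.37 mm  phi 50.93 deg (rel 39.49) tilt 0.0047 gap 1.008 F(frame) 0.36 -0.94 -0.72 [ 0.6099 -0.1154  0.1824]
```

servo_tool(
  increments=[
    {"hand": 0, "travel": [0, 0, 20], "yaw": -8},
    {"hand": 0, "travel": [0, 0, 25], "yaw": -8},
    {"hand": 0, "travel": [0, 0, 25], "yaw": -8},
    {"hand": 0, "travel": [0, 0, 25], "yaw": -8},
    {"hand": 0, "travel": [0, 0, 20], "yaw": -8},
    {"hand": 0, "travel": [0, 0, 10], "yaw": -8},
    {"hand": 0, "travel": [0, 0, 0], "yaw": -1},
    {"hand": 0, "travel": [0, 0, 0], "yaw": 0},
    {"hand": 0, "travel": [0, 0, 0], "yaw": 0},
  ],
)

```text
t: 3.0
tcp_pos: [0.609, -0.1156, 0.0571]
tool_rot: [0.647, 0.763, 0.0, 0.001]
force: [-0.3, 0.2, 0.1]
finger_gap: 1.003
```

```bash
python3 where.py
```

```text
t 3.00 frame x -0.05 y -95.73 z 57.06 mm  phi 99.44 deg (rel 87.99) tilt 0.0015 gap 1.003 F(frame) -0.28 0.24 0.08 [ 0.609  -0.1156  0.0571]
```

servo_tool(
  increments=[
    {"hand": 0, "travel": [0, 0, 15], "yaw": -2},
    {"hand": 0, "travel": [0, 0, 15], "yaw": 0},
    {"hand": 0, "travel": [0, 0, 8], "yaw": 0},
    {"hand": 0, "travel": [0, 0, 4], "yaw": 0},
    {"hand": 0, "travel": [0, 0, 2], "yaw": 0},
    {"hand": 0, "travel": [0, 0, 0], "yaw": 0},
  ],
)

```text
t: 3.6
tcp_pos: [0.6084, -0.1154, 0.0122]
tool_rot: [0.632, 0.775, -0.0, -0.0]
force: [0.5, 0.7, -0.0]
finger_gap: 0.999
```

```bash
python3 where.py; cat > snap.py <<'E'
from station import manip
import cv2,pickle,sys
n=sys.argv[1]
o=[]
for k,(x,y,w,h,f) in {"scene":(200,170,130,100,6),"top":(206,116,112,112,5)}.items():
    s=manip.snapshot(k);pickle.dump(s,open(f"{k}_{n}.pkl","wb"))
    cv2.imwrite(f"pics/{k}_{n}.png",cv2.resize(s["pixels"][y:y+h,x:x+w],None,fx=f,fy=f,interpolation=cv2.INTER_CUBIC))
E
python3 snap.py 1
```

```text
t 3.60 frame x -0.55 y -95.40 z 12.20 mm  phi 101.54 deg (rel 90.09) tilt 0.0001 gap 0.999 F(frame) 0.60 0.56 -0.00 [ 0.6084 -0.1154  0.0122]
```

View pics/scene_1.png

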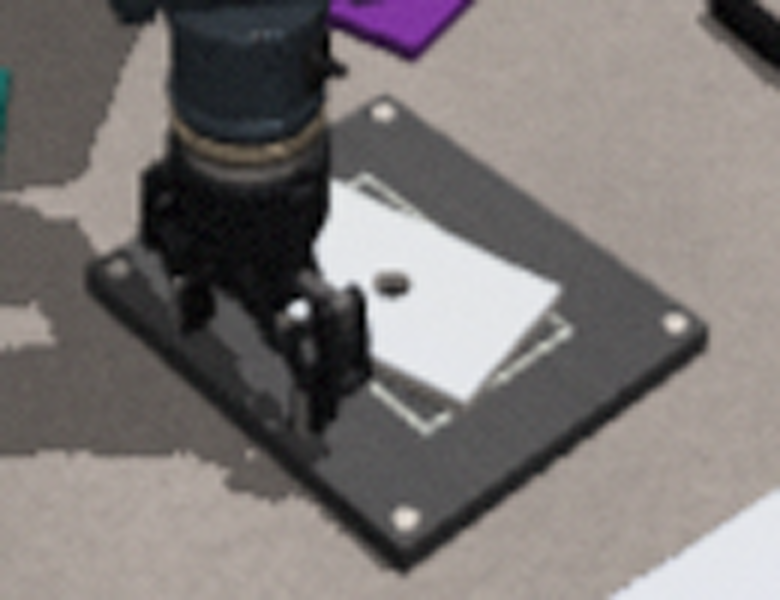

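The open fingers stand just over the slab on the plate's −y side, clear of the plate. I'll use them as a straight fence and push slowly along +y.

servo_tool(
  increments=[
    {"hand": 0, "travel": [2, 0, 0], "yaw": 0},
    {"hand": 0, "travel": [2, 0, 0], "yaw": 0},
    {"hand": 0, "travel": [2, 0, 0], "yaw": 0},
    {"hand": 0, "travel": [2, 0, 0], "yaw": 0},
    {"hand": 0, "travel": [2, 0, 0], "yaw": 0},
    {"hand": 0, "travel": [1, 0, 0], "yaw": 0},
    {"hand": 0, "travel": [1, 0, 0], "yaw": 0},
    {"hand": 0, "travel": [1, 0, 0], "yaw": 0},
    {"hand": 0, "travel": [1, 0, 0], "yaw": 0},
    {"hand": 0, "travel": [1, 0, 0], "yaw": 0},
    {"hand": 0, "travel": [1, 0, 0], "yaw": 0},
    {"hand": 0, "travel": [1, 0, 0], "yaw": 0},
    {"hand": 0, "travel": [1, 0, 0], "yaw": 0},
    {"hand": 0, "travel": [1, 0, 0], "yaw": 0},
    {"hand": 0, "travel": [1, 0, 0], "yaw": 0},
  ],
)

```text
t: 5.2
tcp_pos: [0.6045, -0.096, 0.0123]
tool_rot: [0.632, 0.775, -0.0, 0.0]
force: [-0.5, -2.3, 0.3]
finger_gap: 1.002
```

```bash
python3 where.py
```

```text
t 5.20 frame x -0.54 y -75.55 z 12.34 mm  phi 101.58 deg (rel 90.13) tilt 0.0006 gap 1.002 F(frame) -0.96 -2.14 0.28 [ 0.6045 -0.096   0.0123]
```

servo_tool(
  increments=[
    {"hand": 0, "travel": [1, 0, 0], "yaw": 0},
    {"hand": 0, "travel": [1, 0, 0], "yaw": 0},
    {"hand": 0, "travel": [1, 0, 0], "yaw": 0},
    {"hand": 0, "travel": [1, 0, 0], "yaw": 0},
    {"hand": 0, "travel": [1, 0, 0], "yaw": 0},
  ],
)

```text
t: 5.7
tcp_pos: [0.6033, -0.091, 0.0123]
tool_rot: [0.632, 0.775, -0.0, -0.0]
force: [-1.4, -2.1, 0.6]
finger_gap: 0.996
```

```bash
python3 where.py
```

```text
t 5.70 frame x -0.73 y -70.41 z 12.31 mm  phi 101.56 deg (rel 90.11) tilt 0.0002 gap 0.996 F(frame) -1.84 -1.79 0.60 [ 0.6033 -0.091   0.0123]
```

Contact came at about y = −76, as expected, with ~2 N. I'll continue.

servo_tool(
  increments=[
    {"hand": 0, "travel": [1, 0, 0], "yaw": 0},
    {"hand": 0, "travel": [1, 0, 0], "yaw": 0},
    {"hand": 0, "travel": [1, 0, 0], "yaw": 0},
    {"hand": 0, "travel": [1, 0, 0], "yaw": 0},
    {"hand": 0, "travel": [1, 0, 0], "yaw": 0},
    {"hand": 0, "travel": [1, 0, 0], "yaw": 0},
    {"hand": 0, "travel": [1, 0, 0], "yaw": 0},
    {"hand": 0, "travel": [1, 0, 0], "yaw": 0},
    {"hand": 0, "travel": [1, 0, 0], "yaw": 0},
    {"hand": 0, "travel": [1, 0, 0], "yaw": 0},
    {"hand": 0, "travel": [1, 0, 0], "yaw": 0},
    {"hand": 0, "travel": [1, 0, 0], "yaw": 0},
  ],
)

```text
t: 6.9
tcp_pos: [0.6009, -0.0791, 0.0123]
tool_rot: [0.632, 0.775, -0.0, -0.0]
force: [-1.2, -2.5, 0.1]
finger_gap: 1.002
```

```bash
python3 where.py; python3 snap.py 2
```

```text
t 6.90 frame x -0.66 y -58.30 z 12.31 mm  phi 101.56 deg (rel 90.11) tilt 0.0001 gap 1.002 F(frame) -1.66 -2.26 0.15 [ 0.6009 -0.0791  0.0123]
```

View pics/scene_2.png

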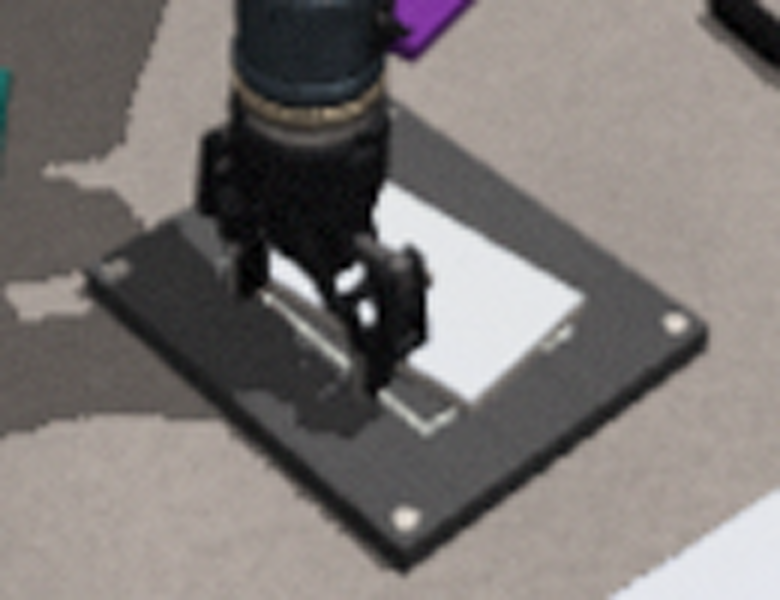

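servo_tool(
  increments=[
    {"hand": 0, "travel": [-10, 0, 0], "yaw": 0},
    {"hand": 0, "travel": [-5, 0, -20], "yaw": 0},
    {"hand": 0, "travel": [0, 0, -20], "yaw": 0},
    {"hand": 0, "travel": [20, 0, 0], "yaw": 0},
    {"hand": 0, "travel": [40, 0, 0], "yaw": 0},
    {"hand": 0, "travel": [40, 0, 0], "yaw": 0},
    {"hand": 0, "travel": [40, 0, 0], "yaw": 0},
    {"hand": 0, "travel": [20, 0, 0], "yaw": 0},
    {"hand": 0, "travel": [4, 0, 0], "yaw": 0},
    {"hand": 0, "travel": [0, 0, 0], "yaw": 0},
    {"hand": 0, "travel": [0, 0, 20], "yaw": 0},
    {"hand": 0, "travel": [0, 0, 15], "yaw": 0},
    {"hand": 0, "travel": [0, 0, 5], "yaw": 0},
    {"hand": 0, "travel": [0, 0, 0], "yaw": 0},
  ],
)

```text
t: 8.4
tcp_pos: [0.5705, 0.066, 0.0111]
tool_rot: [0.633, 0.774, -0.001, -0.001]
force: [-0.6, 0.6, 0.1]
finger_gap: 1.001
```

```bash
python3 where.py; python3 snap.py 3
```

```text
t 8.40 frame x -1.72 y 89.92 z 11.08 mm  phi 101.47 deg (rel 90.02) tilt 0.0025 gap 1.001 F(frame) -0.49 0.66 0.10 [0.5705 0.066  0.0111]
```

View pics/scene_3.png

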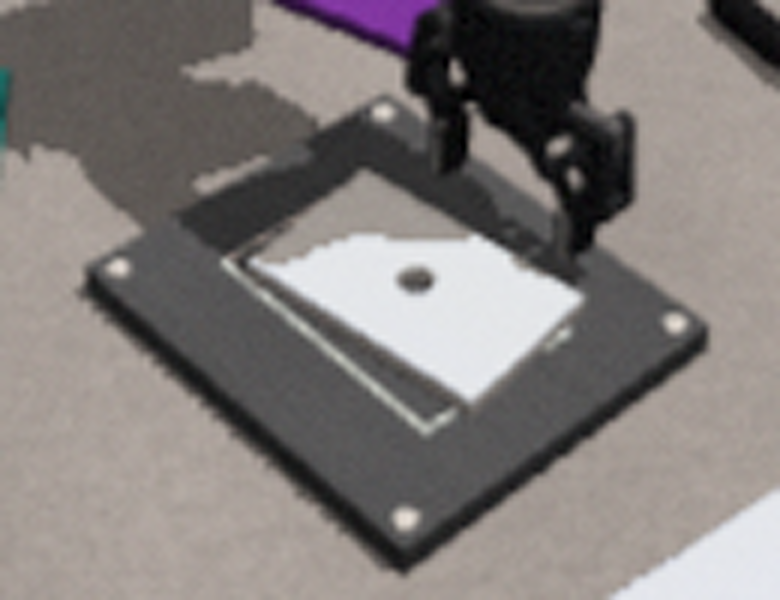

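The plate is now shifted +y and still ccw, with its right-hand end nearest the fingers. I'll push back from the +y side.

servo_tool(
  increments=[
    {"hand": 0, "travel": [-2, 0, 0], "yaw": 0},
    {"hand": 0, "travel": [-2, 0, 0], "yaw": 0},
    {"hand": 0, "travel": [-2, 0, 0], "yaw": 0},
    {"hand": 0, "travel": [-2, 0, 0], "yaw": 0},
    {"hand": 0, "travel": [-2, 0, 0], "yaw": 0},
    {"hand": 0, "travel": [-1, 0, 0], "yaw": 0},
    {"hand": 0, "travel": [-1, 0, 0], "yaw": 0},
    {"hand": 0, "travel": [-1, 0, 0], "yaw": 0},
    {"hand": 0, "travel": [-1, 0, 0], "yaw": 0},
    {"hand": 0, "travel": [-1, 0, 0], "yaw": 0},
    {"hand": 0, "travel": [-1, 0, 0], "yaw": 0},
    {"hand": 0, "travel": [-1, 0, 0], "yaw": 0},
    {"hand": 0, "travel": [-1, 0, 0], "yaw": 0},
    {"hand": 0, "travel": [-1, 0, 0], "yaw": 0},
    {"hand": 0, "travel": [-1, 0, 0], "yaw": 0},
  ],
)

```text
t: 10.0
tcp_pos: [0.5752, 0.0475, 0.0123]
tool_rot: [0.632, 0.775, 0.0, -0.0]
force: [0.1, 1.8, 0.9]
finger_gap: 0.998
```

```bash
python3 where.py
```

```text
t 10.00 frame x -0.79 y 70.89 z 12.32 mm  phi 101.56 deg (rel 90.12) tilt 0.0004 gap 0.998 F(frame) 0.47 1.72 0.87 [0.5752 0.0475 0.0123]
```

servo_tool(
  increments=[
    {"hand": 0, "travel": [-1, 0, 0], "yaw": 0},
    {"hand": 0, "travel": [-1, 0, 0], "yaw": 0},
    {"hand": 0, "travel": [-1, 0, 0], "yaw": 0},
    {"hand": 0, "travel": [-1, 0, 0], "yaw": 0},
    {"hand": 0, "travel": [-1, 0, 0], "yaw": 0},
    {"hand": 0, "travel": [-1, 0, 0], "yaw": 0},
  ],
)

```text
t: 10.6
tcp_pos: [0.5764, 0.0413, 0.0123]
tool_rot: [0.632, 0.775, 0.0, 0.0]
force: [0.3, 3.1, 0.2]
finger_gap: 0.998
```

```bash
python3 where.py; python3 snap.py 4
```

```text
t 10.60 frame x -0.84 y 64.51 z 12.33 mm  phi 101.55 deg (rel 90.11) tilt 0.0001 gap 0.998 F(frame) 0.89 3.03 0.21 [0.5764 0.0413 0.0123]
```

View pics/scene_4.png

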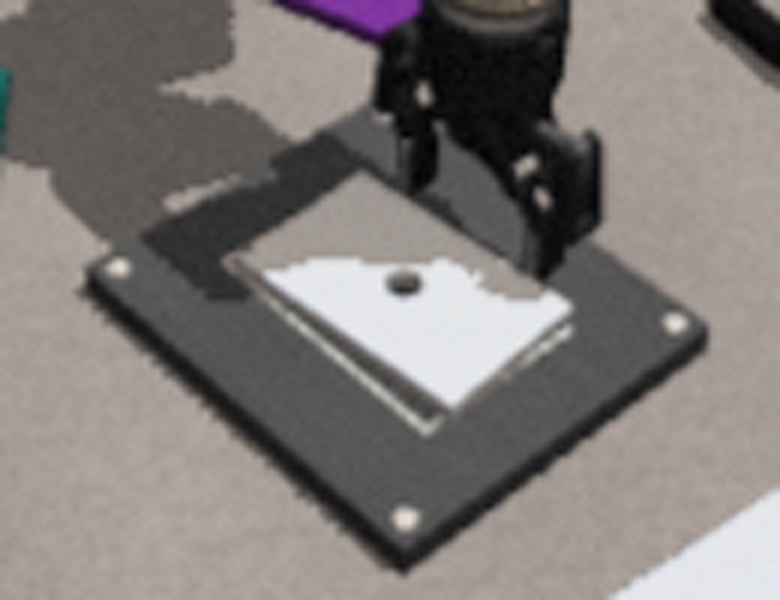

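servo_tool(
  increments=[
    {"hand": 0, "travel": [-1, 0, 0], "yaw": 0},
    {"hand": 0, "travel": [-1, 0, 0], "yaw": 0},
    {"hand": 0, "travel": [-1, 0, 0], "yaw": 0},
    {"hand": 0, "travel": [-1, 0, 0], "yaw": 0},
  ],
)

```text
t: 11.1
tcp_pos: [0.5771, 0.0373, 0.0123]
tool_rot: [0.632, 0.775, 0.0, -0.0]
force: [0.4, 2.5, -0.3]
finger_gap: 1.0
```

```bash
python3 where.py; python3 snap.py 5
```

```text
t 11.10 frame x -0.87 y 60.53 z 12.31 mm  phi 101.55 deg (rel 90.10) tilt 0.0000 gap 1.000 F(frame) 0.91 2.35 -0.31 [0.5771 0.0373 0.0123]
```

View pics/scene_5.png

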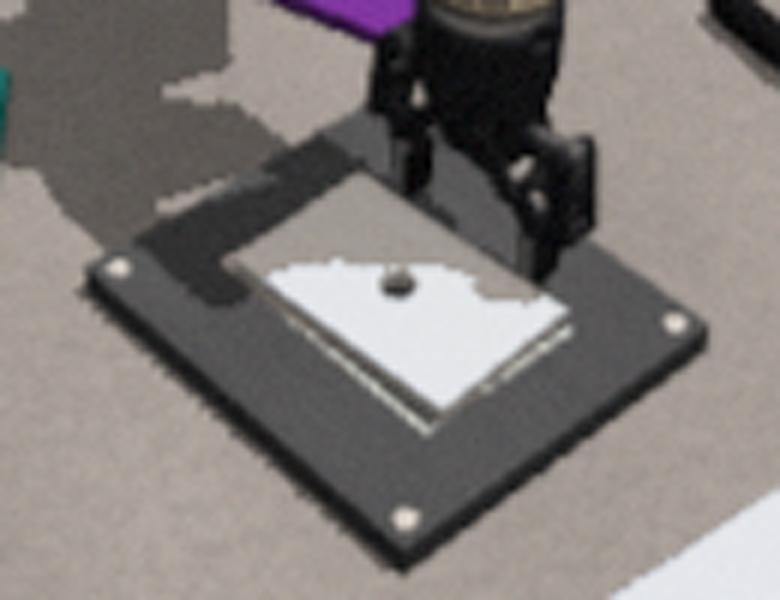

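servo_tool(
  increments=[
    {"hand": 0, "travel": [-1, 0, 0], "yaw": 0},
    {"hand": 0, "travel": [0, 0, 0], "yaw": 0},
    {"hand": 0, "travel": [6, 0, 0], "yaw": 0},
    {"hand": 0, "travel": [20, 0, -10], "yaw": 0},
    {"hand": 0, "travel": [20, 0, -40], "yaw": 0},
    {"hand": 0, "travel": [30, 0, -40], "yaw": 0},
    {"hand": 0, "travel": [30, 0, -40], "yaw": 0},
    {"hand": 0, "travel": [20, 0, -20], "yaw": 0},
    {"hand": 0, "travel": [0, 0, 0], "yaw": 0},
  ],
)

```text
t: 12.1
tcp_pos: [0.5532, 0.1625, 0.1659]
tool_rot: [0.631, 0.776, 0.003, 0.002]
force: [0.4, -0.3, -0.1]
finger_gap: 0.999
```

```bash
python3 where.py; python3 snap.py 6
```

```text
t 12.10 frame x 0.56 y 187.97 z 165.94 mm  phi 101.75 deg (rel 90.30) tilt 0.0072 gap 0.999 F(frame) 0.37 -0.39 -0.14 [0.5532 0.1625 0.1659]
```

View pics/scene_6.png

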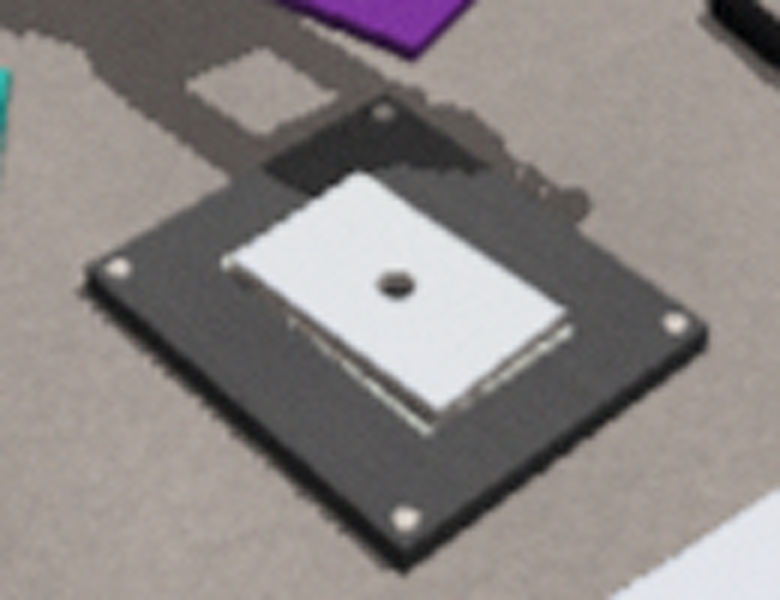

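View pics/top_6.png

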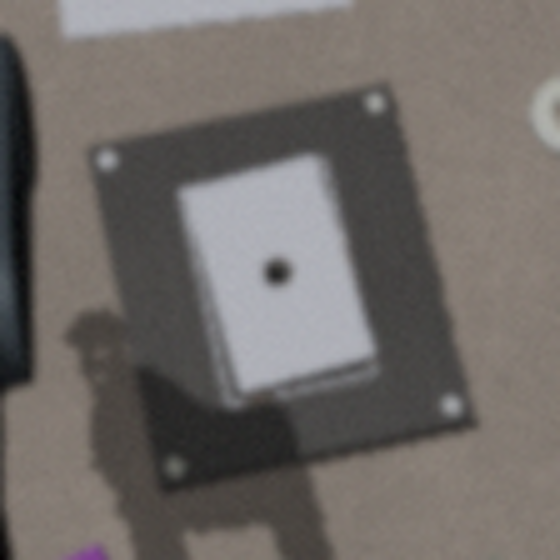

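```bash
cat > rel.py <<'E'
from show import *
v0=np.load("v0.npy")
def hullmask(s,b,off,shr=(.100,.085)):
    m=np.zeros((b[3],b[2]),np.float32)
    p=proj(s,tf(v0[0]/1e3,v0[1]/1e3,v0[2]/1e2,rect(*shr,.02)),off)-[b[0],b[1]]
    cv2.fillPoly(m,[np.round(p).astype(np.int32)],1.0);return m.ravel()
def run(n,guess,cams=("top","scene"),excl=None,fixoff=False):
    S={k:pickle.load(open(f"{k}_{n}.pkl" if n else f"{k}.pkl","rb")) for k in cams}
    B={"top":(218,128,88,88),"scene":(206,180,116,82)}
    ix={"top":0,"scene":1}
    M={k:hullmask(S[k],B[k],v0[8+3*ix[k]:10+3*ix[k]]) for k in cams}
    base=np.concatenate([v0[8+3*ix[k]:11+3*ix[k]] for k in cams])
    def res(v):
        o=[]
        for i,k in enumerate(cams):
            q=v[3+3*i:6+3*i]
            o+=[resid(S[k],B[k],slab(v0[0]/1e3,v0[1]/1e3,v0[2]/1e2,v[0]/1e3,v[1]/1e3,v[2]/1e2,st=(v0[6]/1e3,v0[7]/1e3)),q[:2],max(.3,q[2]),M[k]).ravel(),
              (2000 if fixoff else 30)*(q-base[3*i:3*i+3])]
        return np.concatenate(o)
    v=np.r_[guess,base]
    for d in(.5,.2): v=gn(res,v,d,5)
    print(n,cams,"px %.2f py %.2f mm, pa %.4f rad"%(v[0],v[1],v[2]/100),"doff",(v[3:]-base).round(2),"rms %.2f"%np.std(res(v)))
    return v
if __name__=="__main__":
    n=sys.argv[1];g=[float(x) for x in sys.argv[2:5]]
    run(n,g);run(n,g,("top",));run(n,g,("scene",))
E
python3 rel.py "" 1.6 -2.6 23.6; python3 rel.py 6 -1 2 1
```

```text
('top', 'scene') px 1.27 py -3.24 mm, pa 0.2363 rad doff [-0.2  -0.06 -0.06  0.16 -0.07 -0.02] rms 2.55
 ('top',) px 0.69 py -2.83 mm, pa 0.2376 rad doff [-0.12 -0.18 -0.06] rms 2.06
 ('scene',) px 1.51 py -3.22 mm, pa 0.2362 rad doff [ 0.1  -0.09 -0.02] rms 2.92
6 ('top', 'scene') px 1.83 py -1.22 mm, pa 0.0516 rad doff [-0.15 -0.33 -0.06  0.28  0.21 -0.13] rms 4.88
6 ('top',) px 2.64 py -0.95 mm, pa 0.0506 rad doff [-0.12 -0.23 -0.06] rms 4.33
6 ('scene',) px 2.12 py -0.22 mm, pa 0.0511 rad doff [ 0.03  0.29 -0.13] rms 5.49
```

```bash
cat > rr.py <<'E'
from rel import *
n=sys.argv[1];g=[float(x) for x in sys.argv[2:5]]
v=run(n,g)
S={k:pickle.load(open(f"{k}_{n}.pkl","rb")) for k in("top","scene")}
showres(S,{"top":(232,140,56,64),"scene":(228,190,76,60)},slab(v0[0]/1e3,v0[1]/1e3,v0[2]/1e2,v[0]/1e3,v[1]/1e3,v[2]/1e2,st=(v0[6]/1e3,v0[7]/1e3)),v,f"pics/rr{n}.png",3)
E
python3 rr.py 6 1.8 -1.2 5
```

```text
6 ('top', 'scene') px 2.75 py -1.42 mm, pa 0.0539 rad doff [-0.17 -0.22 -0.06  0.14  0.06 -0.11] rms 4.70
```

View pics/rr6.png

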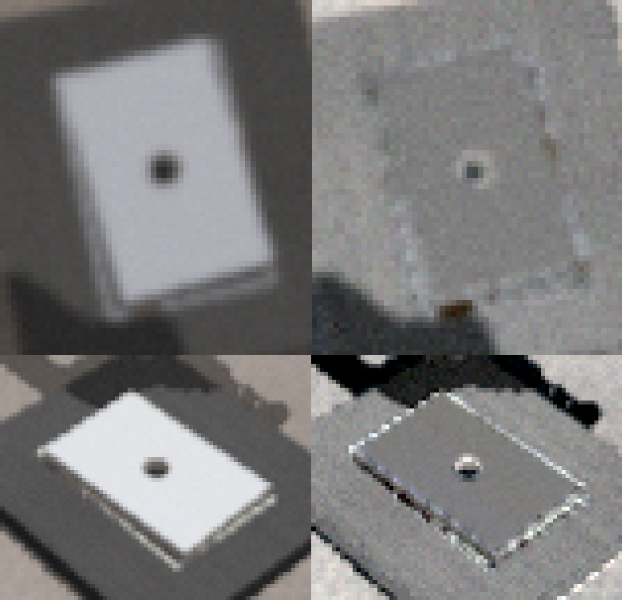

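servo_tool(
  increments=[
    {"hand": 0, "travel": [-20, 0, 0], "yaw": 0},
    {"hand": 0, "travel": [-40, 0, 0], "yaw": 0},
    {"hand": 0, "travel": [-45, 0, 0], "yaw": 0},
    {"hand": 0, "travel": [-45, 0, 0], "yaw": 0},
    {"hand": 0, "travel": [-45, 0, 0], "yaw": 0},
    {"hand": 0, "travel": [-40, 0, 15], "yaw": 0},
    {"hand": 0, "travel": [-20, 0, 25], "yaw": 0},
    {"hand": 0, "travel": [-10, 0, 30], "yaw": 0},
    {"hand": 0, "travel": [-2, 0, 35], "yaw": 0},
    {"hand": 0, "travel": [0, 0, 25], "yaw": 0},
    {"hand": 0, "travel": [0, 0, 15], "yaw": 0},
    {"hand": 0, "travel": [0, 0, 5], "yaw": 0},
    {"hand": 0, "travel": [0, 0, 0], "yaw": 0},
    {"hand": 0, "travel": [0, 0, 0], "yaw": 0},
  ],
)

```text
t: 13.6
tcp_pos: [0.6063, -0.102, 0.0131]
tool_rot: [0.632, 0.775, 0.0, 0.001]
force: [0.3, 0.1, 0.2]
finger_gap: 0.997
```

```bash
python3 where.py
```

```text
t 13.60 frame x 0.01 y -81.84 z 13.13 mm  phi 101.55 deg (rel 90.10) tilt 0.0017 gap 0.997 F(frame) 0.35 -0.01 0.24 [ 0.6063 -0.102   0.0131]
```

servo_tool(
  increments=[
    {"hand": 0, "travel": [2, 0, 0], "yaw": 0},
    {"hand": 0, "travel": [2, 0, 0], "yaw": 0},
    {"hand": 0, "travel": [2, 0, 0], "yaw": 0},
    {"hand": 0, "travel": [2, 0, 0], "yaw": 0},
    {"hand": 0, "travel": [2, 0, 0], "yaw": 0},
    {"hand": 0, "travel": [2, 0, 0], "yaw": 0},
    {"hand": 0, "travel": [1, 0, 0], "yaw": 0},
    {"hand": 0, "travel": [1, 0, 0], "yaw": 0},
    {"hand": 0, "travel": [1, 0, 0], "yaw": 0},
    {"hand": 0, "travel": [1, 0, 0], "yaw": 0},
    {"hand": 0, "travel": [1, 0, 0], "yaw": 0},
    {"hand": 0, "travel": [1, 0, 0], "yaw": 0},
  ],
)

```text
t: 14.8
tcp_pos: [0.6019, -0.084, 0.0123]
tool_rot: [0.632, 0.775, -0.0, -0.0]
force: [-0.3, -0.2, 0.2]
finger_gap: 0.999
```

```bash
python3 where.py;python3 snap.py 7
```

```text
t 14.80 frame x -0.65 y -63.36 z 12.29 mm  phi 101.55 deg (rel 90.10) tilt 0.0000 gap 0.999 F(frame) -0.33 -0.14 0.16 [ 0.6019 -0.084   0.0123]
```

servo_tool(
  increments=[
    {"hand": 0, "travel": [1, 0, 0], "yaw": 0},
    {"hand": 0, "travel": [1, 0, 0], "yaw": 0},
  ],
)

```text
t: 15.1
tcp_pos: [0.6016, -0.0825, 0.0123]
tool_rot: [0.632, 0.775, -0.0, 0.0]
force: [-1.2, -1.8, 0.6]
finger_gap: 1.003
```

```bash
python3 where.py;python3 -c "
from station import manip;print(manip.sense()['ft_torque'])"; python3 snap.py 8
```

```text
t 15.10 frame x -0.71 y -61.79 z 12.33 mm  phi 101.58 deg (rel 90.13) tilt 0.0006 gap 1.003 F(frame) -1.52 -1.53 0.59 [ 0.6016 -0.0825  0.0123]
[-0.29687671  0.07327401  0.05945474]
```

View pics/scene_8.png

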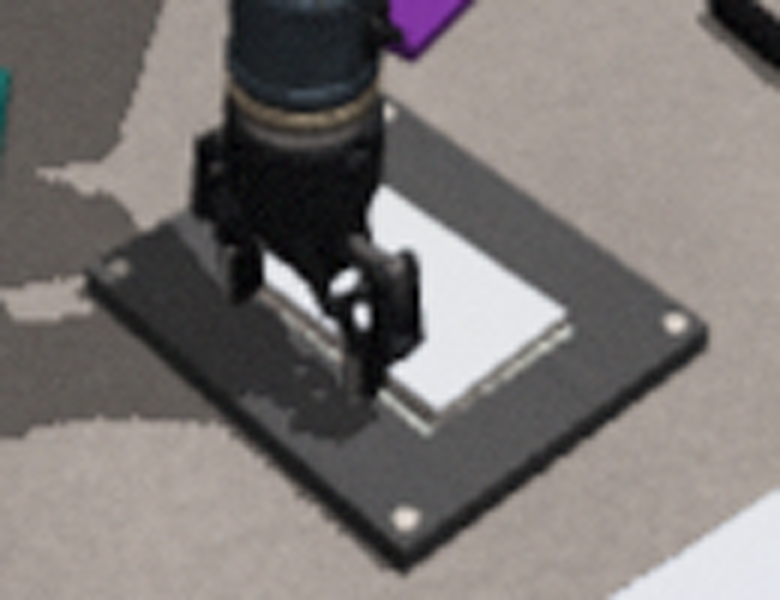

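Contact at tool y ≈ −62.5. I'll keep pushing about 6 mm to square the plate against both fingers.

servo_tool(
  increments=[
    {"hand": 0, "travel": [1, 0, 0], "yaw": 0},
    {"hand": 0, "travel": [1, 0, 0], "yaw": 0},
    {"hand": 0, "travel": [1, 0, 0], "yaw": 0},
    {"hand": 0, "travel": [1, 0, 0], "yaw": 0},
    {"hand": 0, "travel": [1, 0, 0], "yaw": 0},
  ],
)

```text
t: 15.7
tcp_pos: [0.6005, -0.0771, 0.0123]
tool_rot: [0.632, 0.775, -0.0, -0.0]
force: [-1.2, -1.8, 0.2]
finger_gap: 0.999
```

```bash
python3 where.py;python3 -c "
from station import manip;print(manip.sense()['ft_torque'])"
```

```text
t 15.70 frame x -0.68 y -56.26 z 12.31 mm  phi 101.56 deg (rel 90.11) tilt 0.0001 gap 0.999 F(frame) -1.56 -1.53 0.25 [ 0.6005 -0.0771  0.0123]
[-0.29794559  0.08773029  0.07695851]
```

servo_tool(
  increments=[
    {"hand": 0, "travel": [1, 0, 0], "yaw": 0},
  ],
)

```text
t: 15.8
tcp_pos: [0.6004, -0.0761, 0.0123]
tool_rot: [0.632, 0.775, 0.0, 0.0]
force: [-0.1, -2.6, -0.7]
finger_gap: 0.995
```

```bash
python3 where.py;python3 -c "
from station import manip;print(manip.sense()['ft_torque'])"; python3 snap.py 9
```

```text
t 15.80 frame x -0.56 y -55.33 z 12.29 mm  phi 101.54 deg (rel 90.09) tilt 0.0002 gap 0.995 F(frame) -0.61 -2.49 -0.72 [ 0.6004 -0.0761  0.0123]
[-0.33341639  0.07217065  0.0026932 ]
```

View pics/scene_9.png

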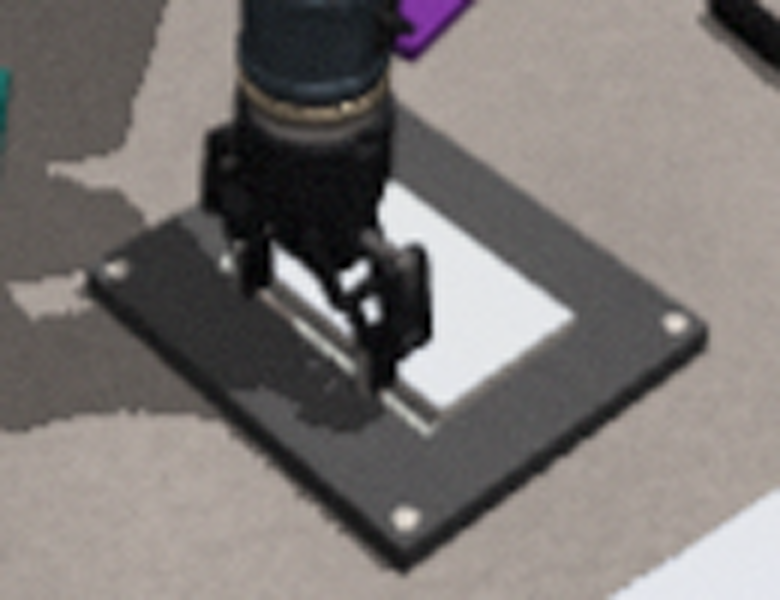

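The wrist torque fell to ~0 as both fingers came flush, so the plate is square to the fence and sits +y. Next I'll push the +x end toward −x.

servo_tool(
  increments=[
    {"hand": 0, "travel": [-5, 0, 0], "yaw": 0},
    {"hand": 0, "travel": [-8, 0, -15], "yaw": 0},
    {"hand": 0.4, "travel": [0, 10, -30], "yaw": 0},
    {"hand": 0.4, "travel": [20, 30, -10], "yaw": 0},
    {"hand": 0.4, "travel": [30, 40, 0], "yaw": 0},
    {"hand": 0.4, "travel": [19, 29, 0], "yaw": 8},
    {"hand": 0.4, "travel": [0, 0, 0], "yaw": 8},
    {"hand": 0.4, "travel": [0, 0, 0], "yaw": 8},
    {"hand": 0.4, "travel": [0, 0, 0], "yaw": 8},
    {"hand": 0.4, "travel": [0, 0, 0], "yaw": 8},
    {"hand": 0.4, "travel": [0, 0, 0], "yaw": 8},
    {"hand": 0.4, "travel": [0, 0, 0], "yaw": 8},
    {"hand": 0.4, "travel": [0, 0, 0], "yaw": 8},
    {"hand": 0.4, "travel": [0, 0, 0], "yaw": 8},
    {"hand": 0.4, "travel": [0, 0, 0], "yaw": 8},
    {"hand": 0.4, "travel": [0, 0, 0], "yaw": 8},
    {"hand": 0.4, "travel": [0, 0, 0], "yaw": 2},
    {"hand": 0.4, "travel": [0, 0, 0], "yaw": 0},
    {"hand": 0.4, "travel": [0, 0, 0], "yaw": 0},
  ],
)

```text
t: 17.8
tcp_pos: [0.6959, 0.0006, 0.0673]
tool_rot: [0.995, 0.101, -0.0, -0.0]
force: [-0.6, 0.3, 0.3]
finger_gap: 0.597
```

```bash
python3 where.py;python3 snap.py 10; python3 rr.py 10 2.5 2.5 0
```

```text
t 17.80 frame x 108.24 y 0.92 z 67.26 mm  phi 11.59 deg (rel 0.14) tilt 0.0004 gap 0.597 F(frame) -0.57 0.46 0.25 [6.959e-01 6.000e-04 6.730e-02]
10 ('top', 'scene') px 4.04 py 3.24 mm, pa 0.0145 rad doff [-0.19  0.86  1.16 -0.   -0.28 -0.02] rms 21.44
```

View pics/scene_10.png

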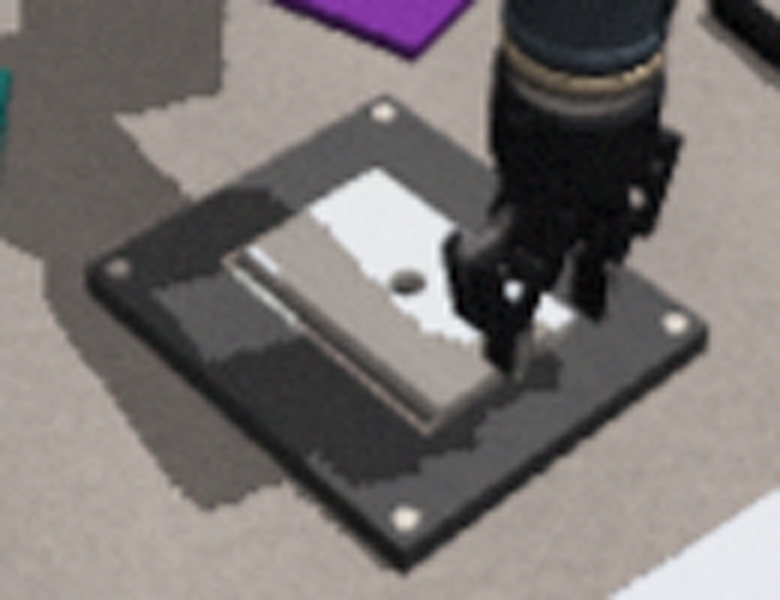

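View pics/rr10.png

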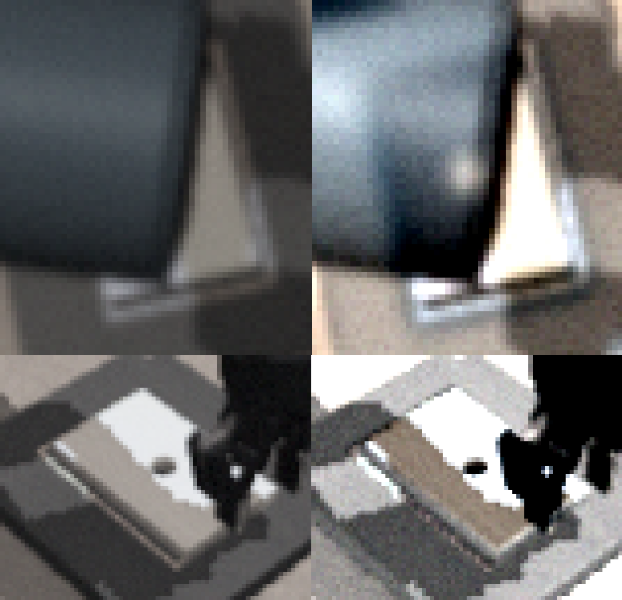

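servo_tool(
  increments=[
    {"hand": 0.4, "travel": [0, -1, 20], "yaw": 0},
    {"hand": 0.4, "travel": [0, 0, 15], "yaw": 0},
    {"hand": 0.4, "travel": [0, 0, 8], "yaw": 0},
    {"hand": 0.4, "travel": [0, 0, 3], "yaw": 0},
    {"hand": 0.4, "travel": [-2, 0, 0], "yaw": 0},
    {"hand": 0.4, "travel": [-3, 0, 0], "yaw": 0},
    {"hand": 0.4, "travel": [-3, 0, 0], "yaw": 0},
    {"hand": 0.4, "travel": [-3, 0, 0], "yaw": 0},
    {"hand": 0.4, "travel": [-2, 0, 0], "yaw": 0},
    {"hand": 0.4, "travel": [-1, 0, 0], "yaw": 0},
    {"hand": 0.4, "travel": [-1, 0, 0], "yaw": 0},
    {"hand": 0.4, "travel": [-1, 0, 0], "yaw": 0},
  ],
)

```text
t: 19.1
tcp_pos: [0.681, -0.0017, 0.0216]
tool_rot: [0.995, 0.1, 0.001, 0.0]
force: [1.9, 1.4, -0.3]
finger_gap: 0.598
```

```bash
python3 where.py
```

```text
t 19.10 frame x 93.15 y 1.65 z 21.56 mm  phi 11.53 deg (rel 0.08) tilt 0.0024 gap 0.598 F(frame) 2.14 0.98 -0.34 [ 0.681  -0.0017  0.0216]
```

servo_tool(
  increments=[
    {"hand": 0.4, "travel": [-1, 0, 0], "yaw": 0},
    {"hand": 0.4, "travel": [-1, 0, 0], "yaw": 0},
  ],
)

```text
t: 19.3
tcp_pos: [0.679, -0.0022, 0.0216]
tool_rot: [0.995, 0.101, 0.001, 0.0]
force: [2.5, 0.1, -0.3]
finger_gap: 0.598
```

```bash
python3 where.py
```

```text
t 19.30 frame x 91.11 y 1.56 z 21.58 mm  phi 11.55 deg (rel 0.10) tilt 0.0021 gap 0.598 F(frame) 2.43 -0.41 -0.34 [ 0.679  -0.0022  0.0216]
```

```bash
python3 snap.py 11
```

```text
(no output)
```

View pics/scene_11.png

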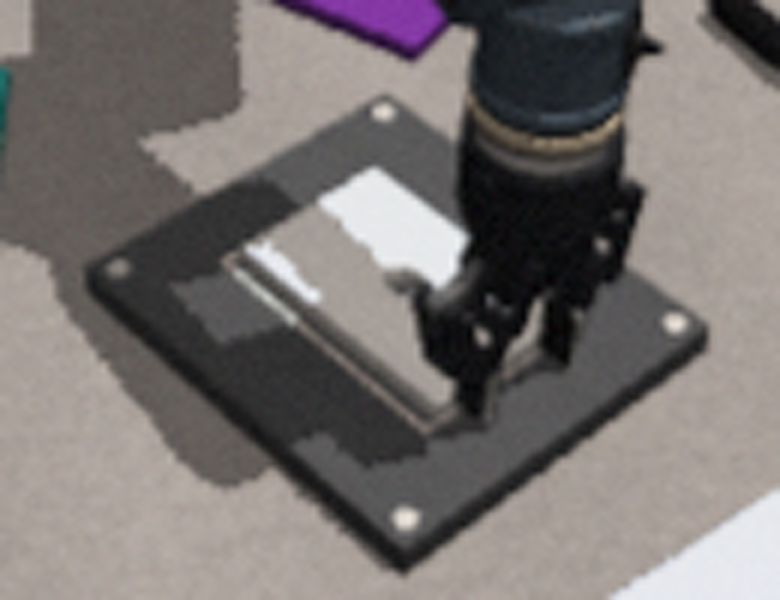

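```bash
cat > cor.py <<'E'
from rel import *
s=pickle.load(open("scene_11.pkl","rb"))
off=v0[11:13]
def toframe(u,v,z,off=off):
    p=ray(s,u-off[0],v-off[1],z);d=(p[:2]-v0[:2]/1e3)*1e3;c,n=np.cos(v0[2]/100),np.sin(v0[2]/100)
    return np.array([c*d[0]+n*d[1],-n*d[0]+c*d[1]])
for x,y,z in((377,167,.032),(245,246,.032),(226,262,.02),(430,432,.02)):
    print((x,y),toframe(200+x/6-.42,170+y/6-.42,z).round(1))
E
python3 cor.py
```

```text
(377, 167) [-70.4  53.3]
(245, 246) [-70.8 -42.4]
(226, 262) [-77.6 -50.2]
(430, 432) [ 80.8 -50.7]
```

servo_tool(
  increments=[
    {"hand": 0.4, "travel": [-1, 0, 0], "yaw": 0},
    {"hand": 0.4, "travel": [-1, 0, 0], "yaw": 0},
    {"hand": 0.4, "travel": [-1, 0, 0], "yaw": 0},
    {"hand": 0.4, "travel": [0, 0, 0], "yaw": 0},
  ],
)

```text
t: 19.8
tcp_pos: [0.6752, -0.0029, 0.0215]
tool_rot: [0.995, 0.101, 0.0, 0.0]
force: [2.5, 0.1, -0.3]
finger_gap: 0.599
```

```bash
python3 where.py
```

```text
t 19.80 frame x 87.29 y 1.65 z 21.50 mm  phi 11.55 deg (rel 0.11) tilt 0.0004 gap 0.599 F(frame) 2.42 -0.39 -0.26 [ 0.6752 -0.0029  0.0215]
```

servo_tool(
  increments=[
    {"hand": 0.4, "travel": [8, 0, 0], "yaw": 0},
    {"hand": 0.4, "travel": [20, 0, -20], "yaw": 0},
    {"hand": 0.4, "travel": [10, -20, -40], "yaw": 0},
    {"hand": 0.4, "travel": [0, -40, -30], "yaw": 0},
    {"hand": 0.4, "travel": [0, -45, -20], "yaw": -8},
    {"hand": 0, "travel": [0, -45, 0], "yaw": -8},
    {"hand": 0, "travel": [0, -40, 0], "yaw": -8},
    {"hand": 0, "travel": [0, -20, 0], "yaw": -8},
    {"hand": 0, "travel": [0, 0, 0], "yaw": -8},
    {"hand": 0, "travel": [0, 0, 0], "yaw": -8},
    {"hand": 0, "travel": [0, 0, 0], "yaw": -8},
    {"hand": 0, "travel": [0, 0, 0], "yaw": -8},
    {"hand": 0, "travel": [0, 0, 0], "yaw": -8},
    {"hand": 0, "travel": [0, 0, 0], "yaw": -8},
    {"hand": 0, "travel": [0, 0, 0], "yaw": -8},
    {"hand": 0, "travel": [0, 0, 0], "yaw": -2},
  ],
)

```text
t: 21.4
tcp_pos: [0.6451, 0.2017, 0.1306]
tool_rot: [0.631, 0.776, -0.001, -0.001]
force: [-0.3, 0.1, 0.3]
finger_gap: 1.003
```

```bash
python3 where.py;python3 snap.py 12; python3 rr.py 12 1 3 0;python3 rel.py 12 1 3 0
```

```text
t 21.40 frame x 98.32 y 208.11 z 130.65 mm  phi 101.74 deg (rel 90.30) tilt 0.0036 gap 1.003 F(frame) -0.31 0.16 0.35 [0.6451 0.2017 0.1306]
12 ('top', 'scene') px 1.27 py 3.36 mm, pa 0.0018 rad doff [ 0.32 -0.36  0.05 -0.09 -0.13 -0.02] rms 6.86
12 ('top', 'scene') px 1.27 py 3.36 mm, pa 0.0018 rad doff [ 0.32 -0.36  0.05 -0.09 -0.13 -0.02] rms 6.86
12 ('top',) px -1.86 py 4.72 mm, pa 0.0112 rad doff [ 0.28 -0.41 -0.04] rms 5.87
12 ('scene',) px 1.60 py 2.41 mm, pa 0.0083 rad doff [-0.03 -0.22  0.03] rms 6.89
```

View pics/rr12.png

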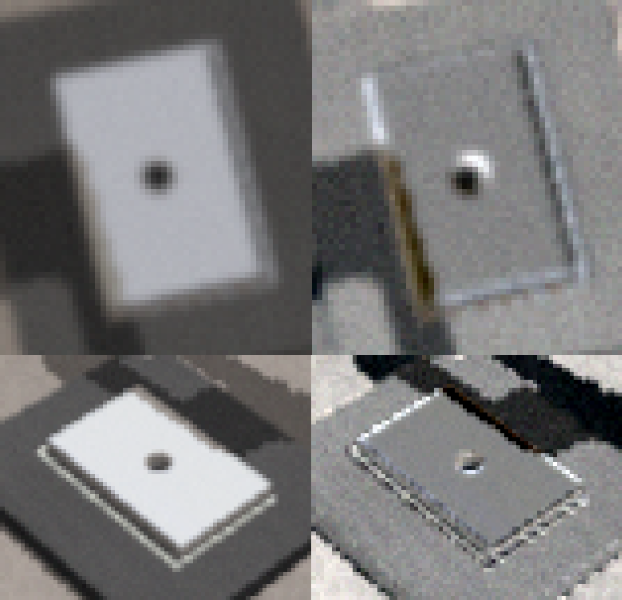

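servo_tool(
  increments=[
    {"hand": 0, "travel": [-20, -16, 0], "yaw": 0},
    {"hand": 0, "travel": [-30, -24, 0], "yaw": 0},
    {"hand": 0, "travel": [-30, -24, 20], "yaw": 0},
    {"hand": 0, "travel": [-30, -24, 30], "yaw": 0},
    {"hand": 0, "travel": [-15, -11, 30], "yaw": 0},
    {"hand": 0, "travel": [0, 0, 25], "yaw": 0},
    {"hand": 0, "travel": [0, 0, 12], "yaw": 0},
    {"hand": 0, "travel": [0, 0, 1], "yaw": 0},
    {"hand": 0, "travel": [0, 0, 0], "yaw": 0},
  ],
)

```text
t: 22.4
tcp_pos: [0.5747, 0.06, 0.0136]
tool_rot: [0.632, 0.775, 0.0, 0.0]
force: [-0.1, -0.7, 0.1]
finger_gap: 0.999
```

```bash
python3 where.py
```

```text
t 22.40 frame x 1.27 y 83.24 z 13.58 mm  phi 101.58 deg (rel 90.13) tilt 0.0004 gap 0.999 F(frame) -0.22 -0.71 0.15 [0.5747 0.06   0.0136]
```

servo_tool(
  increments=[
    {"hand": 0, "travel": [-3, 0, 1], "yaw": 0},
    {"hand": 0, "travel": [-3, 0, 0], "yaw": 0},
    {"hand": 0, "travel": [-3, 0, 0], "yaw": 0},
    {"hand": 0, "travel": [-3, 0, 0], "yaw": 0},
    {"hand": 0, "travel": [-2, 0, 0], "yaw": 0},
    {"hand": 0, "travel": [-2, 0, 0], "yaw": 0},
    {"hand": 0, "travel": [-2, 0, 0], "yaw": 0},
    {"hand": 0, "travel": [-1, 0, 0], "yaw": 0},
    {"hand": 0, "travel": [-1, 0, 0], "yaw": 0},
    {"hand": 0, "travel": [-1, 0, 0], "yaw": 0},
  ],
)

```text
t: 23.4
tcp_pos: [0.5782, 0.0394, 0.0123]
tool_rot: [0.632, 0.775, 0.0, -0.0]
force: [0.2, 2.8, 0.5]
finger_gap: 0.998
```

```bash
python3 where.py
```

```text
t 23.40 frame x 0.61 y 62.34 z 12.27 mm  phi 101.53 deg (rel 90.09) tilt 0.0009 gap 0.998 F(frame) 0.73 2.72 0.48 [0.5782 0.0394 0.0123]
```

servo_tool(
  increments=[
    {"hand": 0, "travel": [-1, 0, 0], "yaw": 0},
    {"hand": 0, "travel": [-1, 0, 0], "yaw": 0},
  ],
)

```text
t: 23.6
tcp_pos: [0.5785, 0.0375, 0.0123]
tool_rot: [0.632, 0.775, -0.0, -0.0]
force: [-0.3, 2.7, 0.6]
finger_gap: 0.997
```

```bash
python3 where.py;python3 -c "
from station import manip;print(manip.sense()['ft_torque'])"
```

```text
t 23.60 frame x 0.49 y 60.38 z 12.27 mm  phi 101.55 deg (rel 90.11) tilt 0.0008 gap 0.997 F(frame) 0.24 2.67 0.58 [0.5785 0.0375 0.0123]
[ 0.39951842  0.04862484 -0.01327164]
```

The two contacts give a width of 96+2·11 mm, so the fence half-width is 11 mm. Target tool y is 59.

servo_tool(
  increments=[
    {"hand": 0, "travel": [-1, 0, 0], "yaw": 0},
    {"hand": 0, "travel": [-0.4, 0, 0], "yaw": 0},
    {"hand": 0, "travel": [0, 0, 0], "yaw": 0},
  ],
)

```text
t: 23.9
tcp_pos: [0.5789, 0.0357, 0.0123]
tool_rot: [0.632, 0.775, -0.0, -0.0]
force: [0.0, 2.4, -0.2]
finger_gap: 0.997
```

```bash
python3 where.py;python3 -c "
from station import manip;print(manip.sense()['ft_torque'])"
```

```text
t 23.90 frame x 0.51 y 58.53 z 12.27 mm  phi 101.55 deg (rel 90.10) tilt 0.0004 gap 0.997 F(frame) 0.48 2.34 -0.24 [0.5789 0.0357 0.0123]
[ 0.36150577  0.09433199 -0.03828604]
```

servo_tool(
  increments=[
    {"hand": 0, "travel": [6, 0, 0], "yaw": 0},
    {"hand": 0, "travel": [6, 0, -20], "yaw": 0},
    {"hand": 0, "travel": [0, 0, -40], "yaw": 0},
    {"hand": 0, "travel": [-20, -8, -30], "yaw": 0},
    {"hand": 0, "travel": [-40, -16, -10], "yaw": 0},
    {"hand": 0, "travel": [-45, -18, 0], "yaw": 0},
    {"hand": 0, "travel": [-45, -18, 0], "yaw": 0},
    {"hand": 0, "travel": [-45, -18, 0], "yaw": 0},
    {"hand": 0, "travel": [-45, -18, 0], "yaw": 0},
    {"hand": 0, "travel": [-45, -18, 0], "yaw": 0},
    {"hand": 0, "travel": [-45, -18, 0], "yaw": 0},
    {"hand": 0, "travel": [-45, -8, 0], "yaw": 0},
    {"hand": 0, "travel": [-25, 0, 0], "yaw": 0},
    {"hand": 0, "travel": [0, 0, 0], "yaw": 0},
    {"hand": 0, "travel": [0, 0, 0], "yaw": 0},
  ],
)

```text
t: 25.4
tcp_pos: [0.5191, -0.3726, 0.112]
tool_rot: [0.633, 0.774, -0.0, -0.0]
force: [-0.2, 1.1, -0.2]
finger_gap: 0.997
```

```bash
python3 where.py;python3 snap.py 13; python3 rr.py 13 1 0 0;python3 rel.py 13 1 0 0
```

```text
t 25.40 frame x -139.11 y -329.71 z 111.98 mm  phi 101.49 deg (rel 90.04) tilt 0.0010 gap 0.997 F(frame) -0.03 1.08 -0.19 [ 0.5191 -0.3726  0.112 ]
13 ('top', 'scene') px 0.18 py 0.05 mm, pa -0.0001 rad doff [-0.86 -0.24  0.67 -0.06 -0.08 -0.09] rms 9.39
13 ('top', 'scene') px 0.18 py 0.05 mm, pa -0.0001 rad doff [-0.86 -0.24  0.67 -0.06 -0.08 -0.09] rms 9.39
13 ('top',) px 1.31 py -5.50 mm, pa -0.0693 rad doff [-2.95  0.73  0.65] rms 13.77
13 ('scene',) px -0.35 py 0.19 mm, pa 0.0012 rad doff [ 0.05  0.   -0.12] rms 3.70
```

View pics/rr13.png

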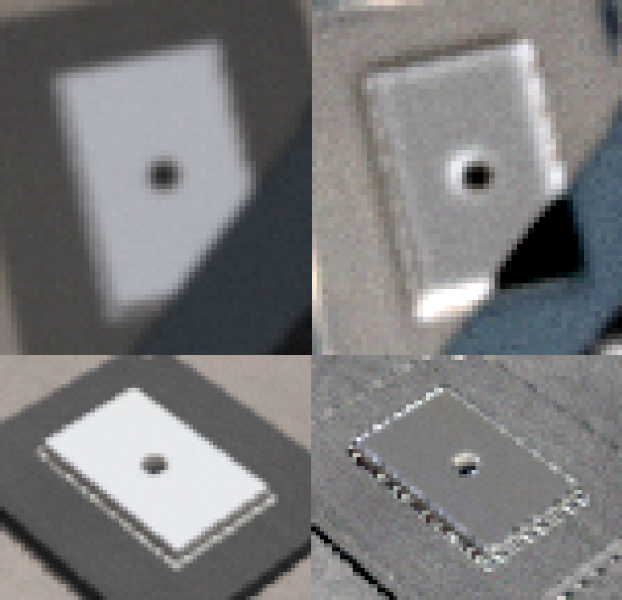

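View pics/scene_13.png

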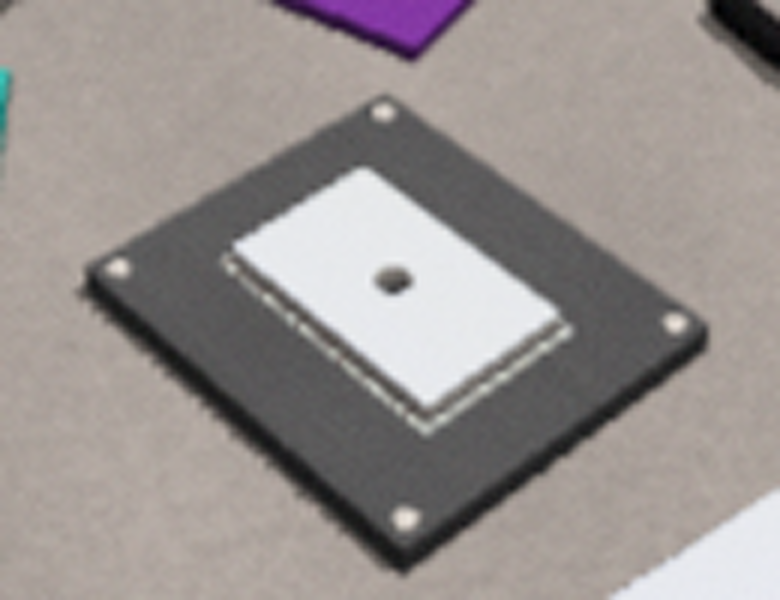

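View pics/top_13.png

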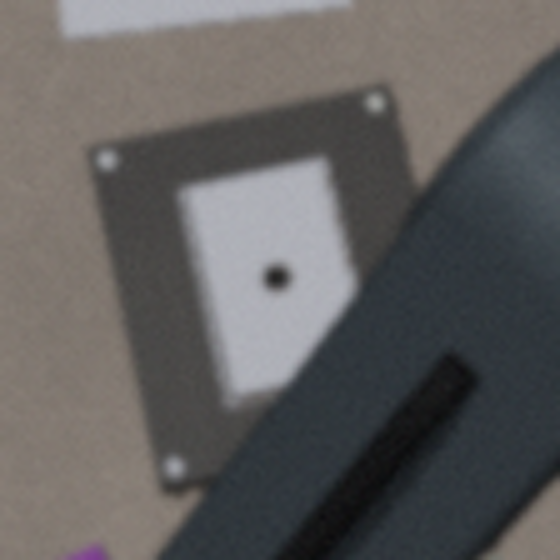

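```bash
cat > rel2.py <<'E'
import rel
from rel import *
om=rel.hullmask
def hm(s,b,off,shr=(.100,.085)):
    m=om(s,b,off,shr).reshape(b[3],b[2])
    if b[0]==218:
        yy,xx=np.mgrid[0:b[3],0:b[2]];X=(xx+b[0]-206)*5;Y=(yy+b[1]-116)*5
        m=m*((X-560)*(560-60)+(Y-60)*(560-160)<-20*640)
    return m.ravel().astype(np.float32)
rel.hullmask=hm
for g in([0,0,0],[1,1,1]):
    rel.run("13",g,("top",));rel.run("13",g,("scene",));rel.run("13",g); rel.run("13",g,fixoff=True)
E
python3 rel2.py
```

```text
13 ('top',) px -1.52 py 0.18 mm, pa 0.0025 rad doff [-0.2  -0.24 -0.06] rms 1.66
13 ('scene',) px -0.16 py -0.25 mm, pa 0.0044 rad doff [ 0.04 -0.07 -0.1 ] rms 3.49
13 ('top', 'scene') px 0.01 py -0.07 mm, pa 0.0029 rad doff [-0.18 -0.21 -0.04 -0.   -0.07 -0.1 ] rms 2.82
13 ('top', 'scene') px -0.09 py 0.20 mm, pa 0.0028 rad doff [-0.13 -0.22 -0.01 -0.01 -0.   -0.11] rms 3.93
13 ('top',) px -1.49 py -0.09 mm, pa 0.0068 rad doff [-0.23 -0.18 -0.06] rms 1.73
13 ('scene',) px 0.17 py -0.06 mm, pa 0.0012 rad doff [-0.03 -0.1  -0.09] rms 3.63
13 ('top', 'scene') px -0.67 py -0.22 mm, pa 0.0007 rad doff [-0.26 -0.17 -0.03  0.14 -0.   -0.12] rms 3.08
13 ('top', 'scene') px -0.33 py 0.33 mm, pa -0.0005 rad doff [-0.13 -0.17 -0.01 -0.    0.   -0.11] rms 3.72
```

The plate is true: within ~0.5 mm and 0.003 rad, per the unshadowed scene view. On to the pin: lower the open gripper and check it.

servo_tool(
  increments=[
    {"hand": 0, "travel": [-1.9, 1.3, 10], "yaw": 0},
    {"hand": 0, "travel": [0, 0, 20], "yaw": 0},
    {"hand": 0, "travel": [0, 0, 20], "yaw": 0},
    {"hand": 0, "travel": [0, 0, 15], "yaw": 0},
    {"hand": 0, "travel": [0, 0, 10], "yaw": 0},
    {"hand": 0, "travel": [0, 0, 4], "yaw": 0},
    {"hand": 0, "travel": [0, 0, 0], "yaw": 0},
  ],
)

```text
t: 26.2
tcp_pos: [0.5212, -0.3738, 0.0328]
tool_rot: [0.632, 0.775, 0.0, -0.0]
force: [-0.4, -0.1, 0.6]
finger_gap: 0.998
```

```bash
python3 where.py;python3 - <<'E'
from station import manip
import cv2
s=manip.snapshot("scene");cv2.imwrite("pics/g1.png",cv2.resize(s["pixels"][170:280,100:210],None,fx=5.4,fy=5.4,interpolation=cv2.INTER_CUBIC))
E
```

```text
t 26.20 frame x -137.26 y -331.32 z 32.79 mm  phi 101.57 deg (rel 90.12) tilt 0.0008 gap 0.998 F(frame) -0.41 -0.04 0.65 [ 0.5212 -0.3738  0.0328]
```

View pics/g1.png

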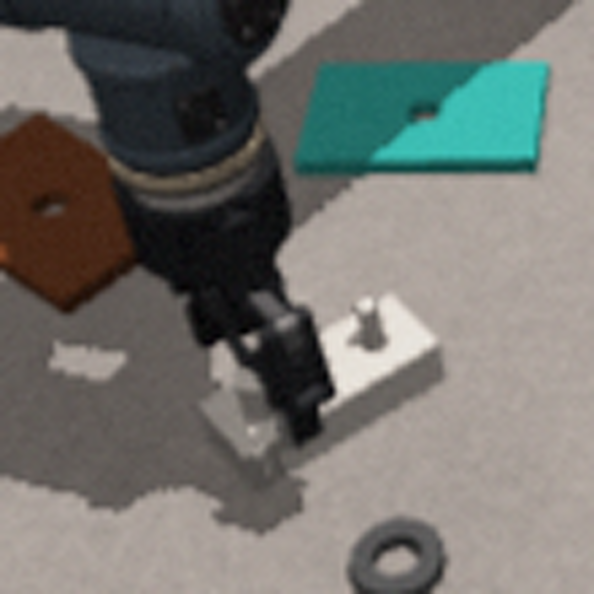

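```bash
python3 - <<'E'
from rel import *
s=pickle.load(open("scene.pkl","rb"));off=v0[11:13]
f=lambda P:((proj(s,P)-[100,170]+.4)*5.4).round(0)
T=np.array([.5212,-.3738]);x=np.array([-.2,.98]);y=np.array([.98,.2])
for a,b,z in((-.011,.0425,.046),(.011,.0425,.046),(-.011,.057,.046),(.011,.057,.046),(0,0,.056)):
    print(a,b,f(np.r_[T+a*x+b*y,z]))
E
```

```text
-0.011 0.0425 [[284. 448.]]
0.011 0.0425 [[322. 426.]]
-0.011 0.057 [[298. 465.]]
0.011 0.057 [[336. 443.]]
0 0 [[258. 377.]]
```

servo_tool(
  increments=[
    {"hand": 0.5, "travel": [0, 0, 0], "yaw": 0},
    {"hand": 0.6, "travel": [0, 0, 0], "yaw": 0},
    {"hand": 0.65, "travel": [0, 0, 0], "yaw": 0},
    {"hand": 0.7, "travel": [0, 0, 0], "yaw": 0},
    {"hand": 0.75, "travel": [0, 0, 0], "yaw": 0},
    {"hand": 0.8, "travel": [0, 0, 0], "yaw": 0},
    {"hand": 0.85, "travel": [0, 0, 0], "yaw": 0},
    {"hand": 0.9, "travel": [0, 0, 0], "yaw": 0},
  ],
  newtons=30,
)

```text
t: 27.05
tcp_pos: [0.5214, -0.3743, 0.0338]
tool_rot: [0.632, 0.775, -0.0, 0.0]
force: [-0.3, 0.3, 5.7]
finger_gap: 0.27
```

```bash
python3 where.py;python3 - <<'E'
from station import manip
import cv2
s=manip.snapshot("scene");cv2.imwrite("pics/g2.png",cv2.resize(s["pixels"][190:270,110:190],None,fx=7,fy=7,interpolation=cv2.INTER_CUBIC))
E
```

```text
t 27.05 frame x -137.16 y -331.86 z 33.78 mm  phi 101.56 deg (rel 90.11) tilt 0.0006 gap 0.270 F(frame) -0.23 0.30 5.66 [ 0.5214 -0.3743  0.0338]
```

View pics/g2.png

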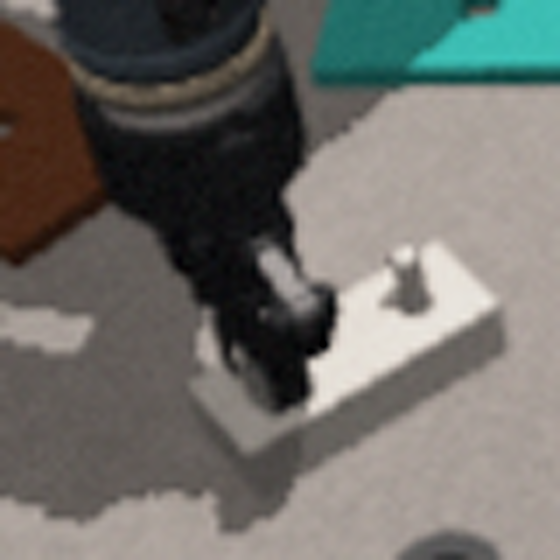

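The opening of 23 mm matches the 24 mm head. Lifting straight up.

servo_tool(
  increments=[
    {"hand": 0.9, "travel": [0, 0, 0], "yaw": 0},
    {"hand": 0.9, "travel": [0, 0, -3], "yaw": 0},
    {"hand": 0.9, "travel": [0, 0, -6], "yaw": 0},
    {"hand": 0.9, "travel": [0, 0, -8], "yaw": 0},
    {"hand": 0.9, "travel": [0, 0, -10], "yaw": 0},
    {"hand": 0.9, "travel": [0, 0, -15], "yaw": 0},
    {"hand": 0.9, "travel": [0, 0, -20], "yaw": 0},
    {"hand": 0.9, "travel": [0, 0, -15], "yaw": 0},
    {"hand": 0.9, "travel": [0, 0, -5], "yaw": 0},
    {"hand": 0.9, "travel": [0, 0, 0], "yaw": 0},
  ],
)

```text
t: 28.1
tcp_pos: [0.5218, -0.3746, 0.1168]
tool_rot: [0.632, 0.775, -0.0, 0.001]
force: [0.5, -0.2, -1.6]
finger_gap: 0.269
```

```bash
python3 where.py;python3 - <<'E'
from station import manip
import cv2
s=manip.snapshot("scene");cv2.imwrite("pics/g3.png",cv2.resize(s["pixels"][170:270,100:200],None,fx=6,fy=6,interpolation=cv2.INTER_CUBIC))
E
```

```text
t 28.10 frame x -136.87 y -332.24 z 116.79 mm  phi 101.55 deg (rel 90.10) tilt 0.0026 gap 0.269 F(frame) 0.46 -0.33 -1.60 [ 0.5218 -0.3746  0.1168]
```

View pics/g3.png

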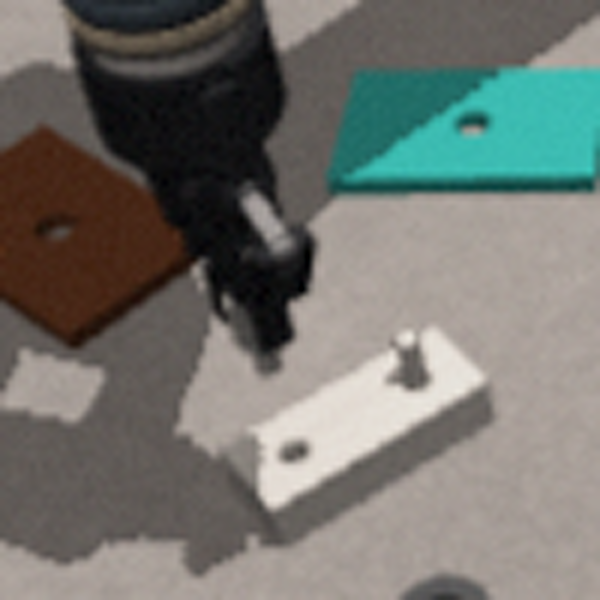

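```bash
python3 - <<'E'
from rel import *
from station import manip
s=manip.snapshot("scene");t=manip.snapshot("top")
c=s["pixels"][230:258,130:165];cv2.imwrite("pics/h_s.png",cv2.resize(c,None,fx=16,fy=16,interpolation=cv2.INTER_CUBIC))
cv2.imwrite("pics/h_t.png",cv2.resize(t["pixels"][120:220,220:400],None,fx=4.4,fy=4.4,interpolation=cv2.INTER_CUBIC))
pickle.dump(s,open("scene_14.pkl","wb"));pickle.dump(t,open("top_14.pkl","wb"))
g=c.mean(2);
print(ray(s,100+293/6-.42,170+451/6-.42,.03))
E
```

```text
[ 0.51771    -0.37456851  0.03      ]
```

View pics/h_s.png

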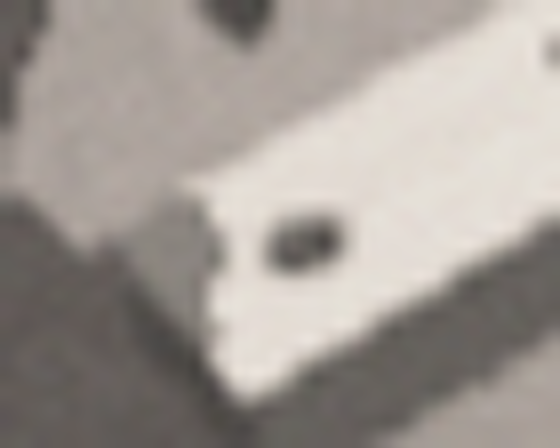

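View pics/h_t.png

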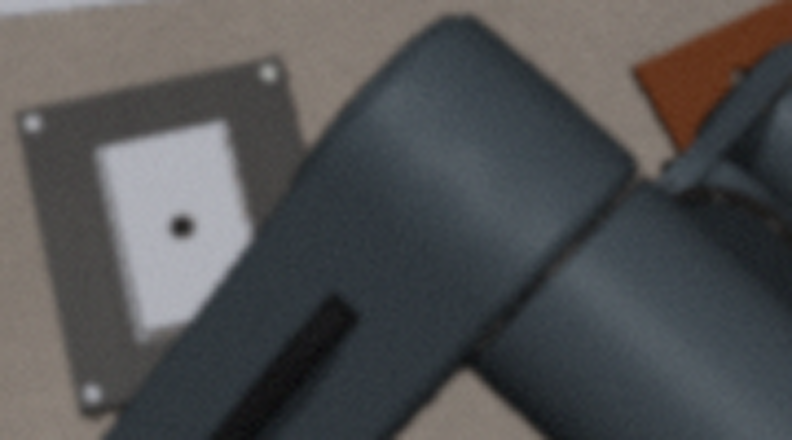

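servo_tool(
  increments=[
    {"hand": 0.9, "travel": [15, 6, 0], "yaw": 0},
    {"hand": 0.9, "travel": [32, 13.4, 0], "yaw": 0},
    {"hand": 0.9, "travel": [32, 13.4, 0], "yaw": 0},
    {"hand": 0.9, "travel": [32, 13.4, 0], "yaw": 0},
    {"hand": 0.9, "travel": [32, 13.4, 0], "yaw": 0},
    {"hand": 0.9, "travel": [32, 13.4, 0], "yaw": 0},
    {"hand": 0.9, "travel": [32, 13.4, 0], "yaw": 0},
    {"hand": 0.9, "travel": [32, 13.4, 0], "yaw": 0},
    {"hand": 0.9, "travel": [32, 13.4, 0], "yaw": 0},
    {"hand": 0.9, "travel": [32, 13.4, 0], "yaw": 0},
    {"hand": 0.9, "travel": [20, 8, 0], "yaw": 0},
    {"hand": 0.9, "travel": [9, 4.4, 10], "yaw": 0},
    {"hand": 0.9, "travel": [0, 0, 10], "yaw": 0},
    {"hand": 0.9, "travel": [0, 0, 0], "yaw": 0},
    {"hand": 0.9, "travel": [0, 0, 0], "yaw": 0},
  ],
)

```text
t: 29.75
tcp_pos: [0.5903, -0.022, 0.0943]
tool_rot: [0.633, 0.774, -0.001, -0.001]
force: [-0.3, 0.3, -1.4]
finger_gap: 0.266
```

```bash
python3 where.py;python3 snap.py 15
```

```text
t 29.75 frame x 0.22 y -0.26 z 94.31 mm  phi 101.47 deg (rel 90.02) tilt 0.0020 gap 0.266 F(frame) -0.22 0.36 -1.42 [ 0.5903 -0.022   0.0943]
```

View pics/scene_15.png

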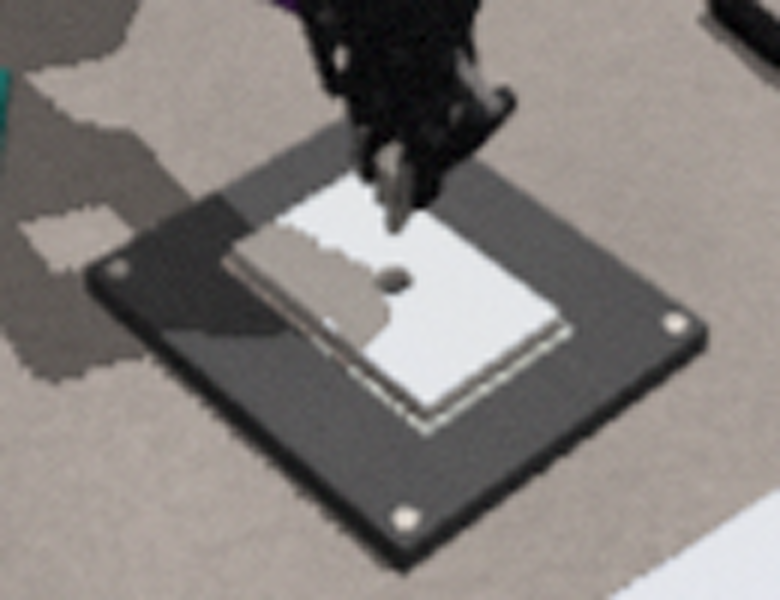

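```bash
python3 - <<'E'
from rel import *
s=pickle.load(open("scene_15.pkl","rb"))
p=lambda x,y,z:ray(s,200+x/6-.42,170+y/6-.42,z)
print("foot",p(398,228,.0665),"hole",p(393,281,.032))
c=s["pixels"][190:230,252:285];cv2.imwrite("pics/f15.png",cv2.resize(c,None,fx=14,fy=14,interpolation=cv2.INTER_CUBIC))
E
```

```text
foot [ 0.58658414 -0.01949958  0.0665    ] hole [ 0.58940048 -0.0230501   0.032     ]
```

View pics/f15.png

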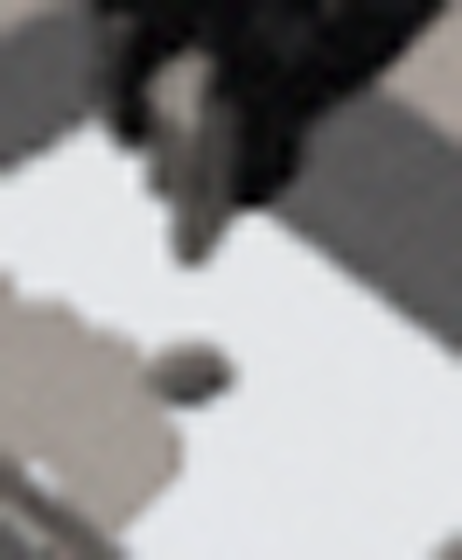

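```bash
python3 - <<'E'
from rel import *
s=pickle.load(open("scene_15.pkl","rb"))
h=ray(s,265.1,216.4,.032);print("hole",h)
for u,v in((265.5,207.2),(265.5,207.6),(265.2,207.2)):print(ray(s,u,v,.0665)-h)
print(proj(s,[h[0],h[1],.0665]))
E
```

```text
hole [ 0.58938167 -0.02296448  0.032     ]
[-0.00487777  0.00324666  0.0345    ]
[-0.00335765  0.00230753  0.0345    ]
[-0.00533989  0.00243975  0.0345    ]
[[265.43571194 208.51317741]]
```

servo_tool(
  increments=[
    {"hand": 0.9, "travel": [0, 1.0, 8], "yaw": 0},
    {"hand": 0.9, "travel": [0, 0, 10], "yaw": 0},
    {"hand": 0.9, "travel": [0, 0, 6], "yaw": 0},
    {"hand": 0.9, "travel": [0, 0, 2], "yaw": 0},
    {"hand": 0.9, "travel": [0, 0, 0], "yaw": 0},
    {"hand": 0.9, "travel": [0, 0, 0], "yaw": 0},
  ],
)

```text
t: 30.45
tcp_pos: [0.5921, -0.0207, 0.0693]
tool_rot: [0.632, 0.775, 0.0, 0.0]
force: [0.3, -0.2, -1.8]
finger_gap: 0.266
```

```bash
python3 where.py;python3 - <<'E'
from rel import *
from station import manip
s=manip.snapshot("scene");pickle.dump(s,open("scene_16.pkl","wb"))
c=s["pixels"][195:235,248:288];cv2.imwrite("pics/f16.png",cv2.resize(c,None,fx=15,fy=15,interpolation=cv2.INTER_CUBIC))
E
```

```text
t 30.45 frame x 2.24 y 0.63 z 69.31 mm  phi 101.56 deg (rel 90.11) tilt 0.0001 gap 0.266 F(frame) 0.21 -0.25 -1.83 [ 0.5921 -0.0207  0.0693]
```

View pics/f16.png

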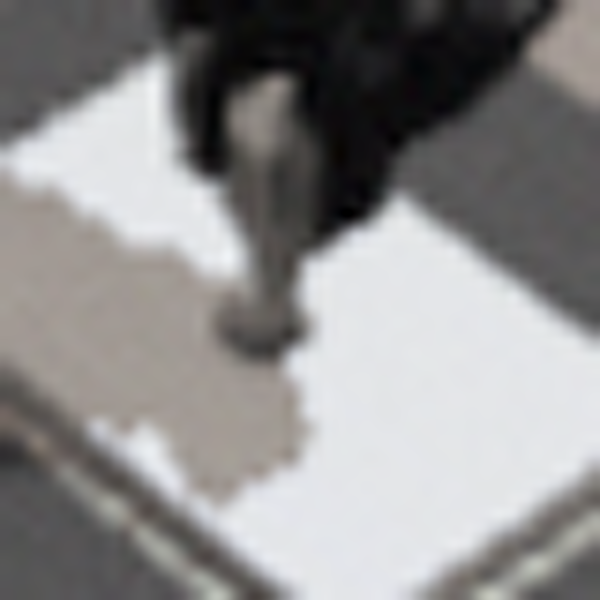

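servo_tool(
  increments=[
    {"hand": 0.9, "travel": [-2, -0.8, 0], "yaw": 0},
    {"hand": 0.9, "travel": [0, 0, 2], "yaw": 0},
    {"hand": 0.9, "travel": [0, 0, 0], "yaw": 0},
  ],
)

```text
t: 30.8
tcp_pos: [0.5915, -0.023, 0.0673]
tool_rot: [0.632, 0.775, -0.0, -0.0]
force: [-0.4, 0.7, -0.6]
finger_gap: 0.268
```

```bash
python3 where.py;python3 - <<'E'
from rel import *
from station import manip
s=manip.snapshot("scene");pickle.dump(s,open("scene_17.pkl","wb"))
c=s["pixels"][195:235,248:288];cv2.imwrite("pics/f17.png",cv2.resize(c,None,fx=15,fy=15,interpolation=cv2.INTER_CUBIC))
E
```

```text
t 30.80 frame x 1.23 y -1.45 z 67.28 mm  phi 101.54 deg (rel 90.10) tilt 0.0001 gap 0.268 F(frame) -0.22 0.71 -0.58 [ 0.5915 -0.023   0.0673]
```

View pics/f17.png

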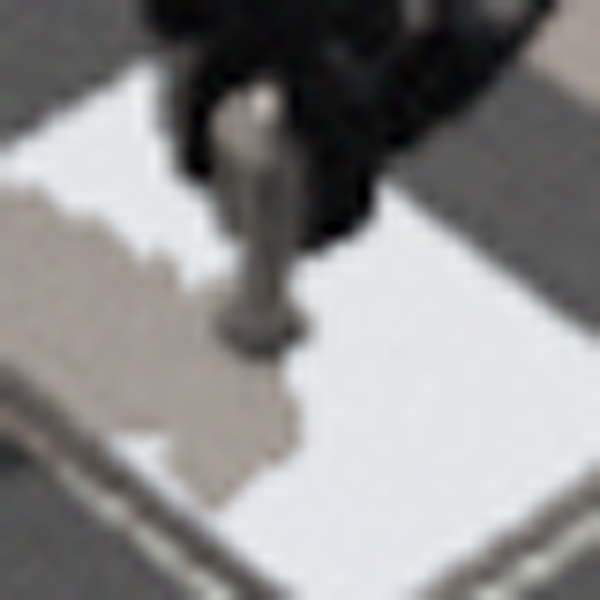

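servo_tool(
  increments=[
    {"hand": 0.9, "travel": [-0.5, 0, 1], "yaw": 0},
    {"hand": 0.9, "travel": [0, 0, 2], "yaw": 0},
    {"hand": 0.9, "travel": [0, 0, 2], "yaw": 0},
    {"hand": 0.9, "travel": [0, 0, 2], "yaw": 0},
    {"hand": 0.9, "travel": [0, 0, 2], "yaw": 0},
    {"hand": 0.9, "travel": [0, 0, 2], "yaw": 0},
  ],
)

```text
t: 31.45
tcp_pos: [0.5916, -0.0234, 0.0561]
tool_rot: [0.632, 0.775, -0.0, -0.0]
force: [-0.2, 0.1, -1.2]
finger_gap: 0.266
```

```bash
python3 where.py
```

```text
t 31.45 frame x 1.28 y -1.88 z 56.08 mm  phi 101.55 deg (rel 90.10) tilt 0.0002 gap 0.266 F(frame) -0.16 0.15 -1.20 [ 0.5916 -0.0234  0.0561]
```

servo_tool(
  increments=[
    {"hand": 0.9, "travel": [0, 0, 1.5], "yaw": 0},
    {"hand": 0.9, "travel": [0, 0, 1.5], "yaw": 0},
    {"hand": 0.9, "travel": [0, 0, 1.5], "yaw": 0},
    {"hand": 0.9, "travel": [0, 0, 1.5], "yaw": 0},
  ],
)

```text
t: 31.85
tcp_pos: [0.5917, -0.0234, 0.0502]
tool_rot: [0.632, 0.775, 0.0, 0.0]
force: [-0.2, -0.0, -0.9]
finger_gap: 0.267
```

```bash
python3 where.py
```

```text
t 31.85 frame x 1.37 y -1.92 z 50.23 mm  phi 101.55 deg (rel 90.10) tilt 0.0001 gap 0.267 F(frame) -0.18 0.03 -0.95 [ 0.5917 -0.0234  0.0502]
```

servo_tool(
  increments=[
    {"hand": 0.9, "travel": [0, 0, 1], "yaw": 0},
    {"hand": 0.9, "travel": [0, 0, 1], "yaw": 0},
    {"hand": 0.9, "travel": [0, 0, 1], "yaw": 0},
    {"hand": 0.9, "travel": [0, 0, 1], "yaw": 0},
  ],
)

```text
t: 32.25
tcp_pos: [0.5917, -0.0234, 0.0463]
tool_rot: [0.632, 0.775, 0.0, 0.0]
force: [0.4, 0.3, -2.2]
finger_gap: 0.269
```

```bash
python3 where.py
```

```text
t 32.25 frame x 1.36 y -1.92 z 46.26 mm  phi 101.55 deg (rel 90.11) tilt 0.0001 gap 0.269 F(frame) 0.46 0.21 -2.15 [ 0.5917 -0.0234  0.0463]
```

servo_tool(
  increments=[
    {"hand": 0.9, "travel": [0, 0, 1], "yaw": 0},
    {"hand": 0.9, "travel": [0, 0, 1], "yaw": 0},
    {"hand": 0.9, "travel": [0, 0, 1], "yaw": 0},
  ],
)

```text
t: 32.55
tcp_pos: [0.5917, -0.0234, 0.0432]
tool_rot: [0.632, 0.775, 0.0, 0.0]
force: [-0.6, -0.3, -1.0]
finger_gap: 0.269
```

```bash
python3 where.py
```

```text
t 32.55 frame x 1.34 y -1.90 z 43.25 mm  phi 101.55 deg (rel 90.11) tilt 0.0000 gap 0.269 F(frame) -0.66 -0.21 -0.96 [ 0.5917 -0.0234  0.0432]
```

servo_tool(
  increments=[
    {"hand": 0.9, "travel": [0, 0, 1], "yaw": 0},
    {"hand": 0.9, "travel": [0, 0, 1], "yaw": 0},
    {"hand": 0.9, "travel": [0, 0, 1], "yaw": 0},
    {"hand": 0.9, "travel": [0, 0, 1], "yaw": 0},
    {"hand": 0.9, "travel": [0, 0, 1], "yaw": 0},
  ],
)

```text
t: 33.05
tcp_pos: [0.5917, -0.0234, 0.0382]
tool_rot: [0.632, 0.775, -0.0, 0.0]
force: [0.2, -0.9, -1.3]
finger_gap: 0.265
```

```bash
python3 where.py
```

```text
t 33.05 frame x 1.34 y -1.89 z 38.25 mm  phi 101.56 deg (rel 90.11) tilt 0.0000 gap 0.265 F(frame) -0.03 -0.95 -1.28 [ 0.5917 -0.0234  0.0382]
```

servo_tool(
  increments=[
    {"hand": 0.9, "travel": [0, 0, 1], "yaw": 0},
    {"hand": 0.9, "travel": [0, 0, 0.5], "yaw": 0},
    {"hand": 0.9, "travel": [0, 0, 0], "yaw": 0},
  ],
)

```text
t: 33.35
tcp_pos: [0.5916, -0.0234, 0.0367]
tool_rot: [0.632, 0.775, -0.0, -0.0]
force: [-0.8, -1.0, -1.4]
finger_gap: 0.266
```

```bash
python3 where.py
```

```text
t 33.35 frame x 1.28 y -1.89 z 36.71 mm  phi 101.55 deg (rel 90.11) tilt 0.0001 gap 0.266 F(frame) -0.96 -0.81 -1.45 [ 0.5916 -0.0234  0.0367]
```

servo_tool(
  increments=[
    {"hand": 0.9, "travel": [0, 0, 0.5], "yaw": 0},
    {"hand": 0.9, "travel": [0, 0, 0.3], "yaw": 0},
    {"hand": 0.9, "travel": [0, 0, 0], "yaw": 0},
  ],
)

```text
t: 33.65
tcp_pos: [0.5917, -0.0234, 0.036]
tool_rot: [0.632, 0.775, -0.0, -0.0]
force: [0.4, 0.3, -0.9]
finger_gap: 0.267
```

```bash
python3 where.py
```

```text
t 33.65 frame x 1.32 y -1.91 z 36.01 mm  phi 101.55 deg (rel 90.11) tilt 0.0000 gap 0.267 F(frame) 0.40 0.20 -0.88 [ 0.5917 -0.0234  0.036 ]
```

servo_tool(
  increments=[
    {"hand": 0.9, "travel": [0, 0, 0.4], "yaw": 0},
    {"hand": 0.9, "travel": [0, 0, 0.3], "yaw": 0},
  ],
)

```text
t: 33.85
tcp_pos: [0.5917, -0.0234, 0.0358]
tool_rot: [0.632, 0.775, 0.0, 0.0]
force: [-2.6, -0.1, 4.3]
finger_gap: 0.267
```

```bash
python3 where.py
```

```text
t 33.85 frame x 1.39 y -1.93 z 35.77 mm  phi 101.56 deg (rel 90.11) tilt 0.0002 gap 0.267 F(frame) -2.56 0.45 4.27 [ 0.5917 -0.0234  0.0358]
```

The head rests on the plate: contact at the predicted height, 4 N. Relieving the preload and letting go.

servo_tool(
  increments=[
    {"hand": 0.9, "travel": [0, 0, -0.4], "yaw": 0},
    {"hand": 0.7, "travel": [0, 0, 0], "yaw": 0},
    {"hand": 0.6, "travel": [0, 0, 0], "yaw": 0},
    {"hand": 0.4, "travel": [0, 0, 0], "yaw": 0},
    {"hand": 0.2, "travel": [0, 0, 0], "yaw": 0},
    {"hand": 0, "travel": [0, 0, 0], "yaw": 0},
    {"hand": 0, "travel": [0, 0, 0], "yaw": 0},
    {"hand": 0, "travel": [0, 0, -5], "yaw": 0},
    {"hand": 0, "travel": [0, 0, -15], "yaw": 0},
    {"hand": 0, "travel": [0, 0, -30], "yaw": 0},
    {"hand": 0, "travel": [0, 0, -40], "yaw": 0},
    {"hand": 0, "travel": [-30, -10, -20], "yaw": 0},
    {"hand": 0, "travel": [-45, -15, 0], "yaw": 0},
    {"hand": 0, "travel": [-45, -15, 0], "yaw": 0},
    {"hand": 0, "travel": [-45, -15, 0], "yaw": 0},
    {"hand": 0, "travel": [-45, -15, 0], "yaw": 0},
    {"hand": 0, "travel": [-45, -15, 0], "yaw": 0},
    {"hand": 0, "travel": [-45, -15, 0], "yaw": 0},
    {"hand": 0, "travel": [-40, -30, 0], "yaw": 0},
    {"hand": 0, "travel": [-30, -30, 0], "yaw": 0},
  ],
)

```text
t: 35.85
tcp_pos: [0.5088, -0.4212, 0.1473]
tool_rot: [0.633, 0.775, -0.0, 0.002]
force: [-0.9, 0.4, -0.4]
finger_gap: 0.995
```

servo_tool(
  increments=[
    {"hand": 0, "travel": [-45, -20, -20], "yaw": 0},
    {"hand": 0, "travel": [-45, -20, -20], "yaw": 0},
    {"hand": 0, "travel": [-45, -20, -20], "yaw": 0},
    {"hand": 0, "travel": [-45, -20, 0], "yaw": 0},
    {"hand": 0, "travel": [-30, -10, 0], "yaw": 0},
    {"hand": 0, "travel": [0, 0, 0], "yaw": 0},
  ],
)

```text
t: 36.45
tcp_pos: [0.4622, -0.6384, 0.2034]
tool_rot: [0.634, 0.773, -0.002, 0.002]
force: [0.3, -0.0, 0.5]
finger_gap: 1.001
```

```bash
python3 where.py; python3 snap.py 20
```

```text
t 36.45 frame x -247.59 y -578.97 z 203.37 mm  phi 101.27 deg (rel 89.82) tilt 0.0047 gap 1.001 F(frame) 0.31 -0.11 0.50 [ 0.4622 -0.6384  0.2034]
```

View pics/scene_20.png

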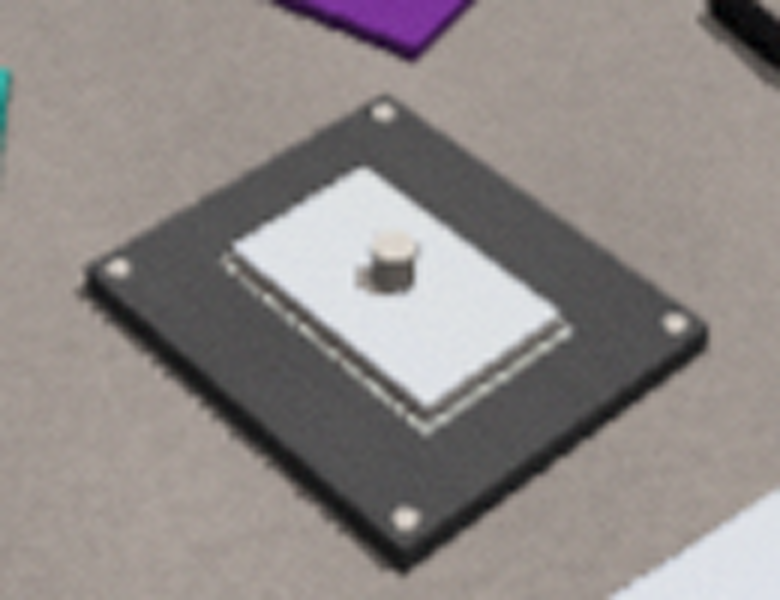

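View pics/top_20.png

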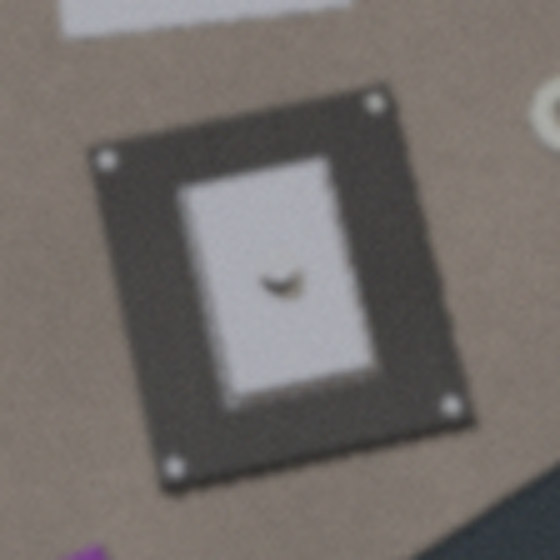

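The pin is seated and upright at scene (392,250 in crop), with the head on the plate. Final measurement of the gaps follows, with both views clear.

```bash
cat > rel3.py <<'E'
import rel
from rel import *
om=rel.hullmask
def hm(s,b,off,shr=(.100,.085)):
    m=om(s,b,off,shr).reshape(b[3],b[2]).copy()
    P=np.vstack([circ(.5905,-.0215,.020,.032),circ(.5905,-.0215,.020,.058),circ(.575,-.035,.02,.032)])
    p=proj(s,P,off)-[b[0],b[1]];h=cv2.convexHull(p.astype(np.float32))[:,0]
    cv2.fillPoly(m,[np.round(h).astype(np.int32)],0.0);return m.ravel()
rel.hullmask=hm
for g in([0,0,0],[1,-1,.5],[-1,1,-.5]):
    rel.run("20",g,("top",));rel.run("20",g,("scene",));rel.run("20",g)
E
python3 rel3.py
python3 - <<'E'
from rel import *
s=pickle.load(open("scene_20.pkl","rb"));t=pickle.load(open("top_20.pkl","rb"))
f=lambda im,x0,y0,w,h,k:cv2.resize(im[y0:y0+h,x0:x0+w],None,fx=k,fy=k,interpolation=cv2.INTER_CUBIC)
cv2.imwrite("pics/fs.png",f(s["pixels"],233,192,66,54,12))
cv2.imwrite("pics/ft.png",f(t["pixels"],236,142,50,62,9))
E
```

```text
20 ('top',) px -2.00 py 0.01 mm, pa 0.0062 rad doff [-0.21 -0.21 -0.03] rms 1.67
20 ('scene',) px -0.21 py 0.26 mm, pa 0.0006 rad doff [-0.02 -0.01 -0.08] rms 3.21
20 ('top', 'scene') px -0.61 py 0.05 mm, pa 0.0043 rad doff [-0.17 -0.19 -0.03  0.04 -0.03 -0.08] rms 2.54
20 ('top',) px -1.93 py 0.27 mm, pa 0.0110 rad doff [-0.23 -0.14 -0.03] rms 1.70
20 ('scene',) px 0.04 py 0.38 mm, pa 0.0016 rad doff [-0.09 -0.03 -0.08] rms 2.96
20 ('top', 'scene') px 0.12 py -0.05 mm, pa 0.0022 rad doff [-0.15 -0.18 -0.04 -0.02 -0.1  -0.07] rms 2.56
20 ('top',) px -2.02 py -0.08 mm, pa 0.0061 rad doff [-0.22 -0.19 -0.02] rms 1.64
20 ('scene',) px -0.22 py 0.56 mm, pa 0.0027 rad doff [-0.07 -0.01 -0.08] rms 3.00
20 ('top', 'scene') px -0.72 py 0.28 mm, pa -0.0005 rad doff [-0.14 -0.19 -0.05  0.03 -0.   -0.1 ] rms 2.60
```

View pics/fs.png

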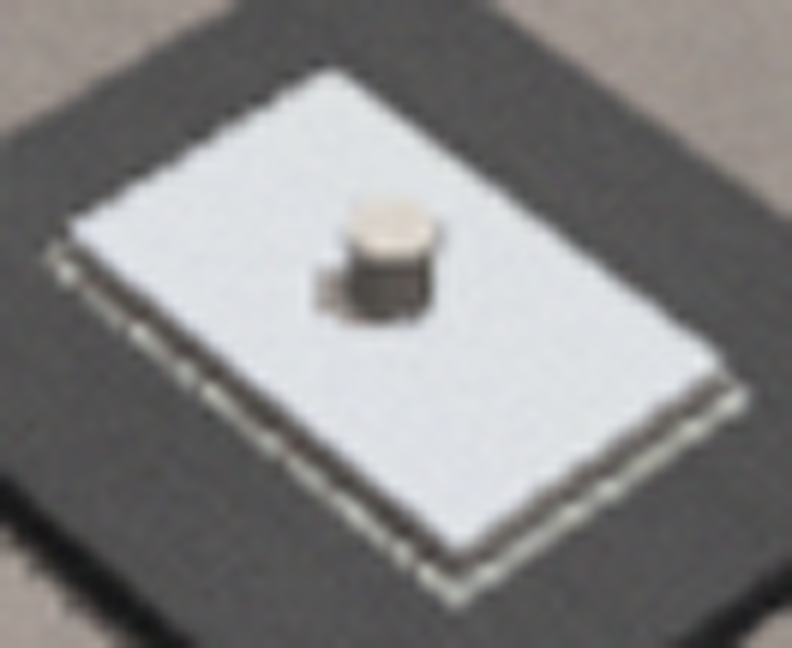

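View pics/ft.png

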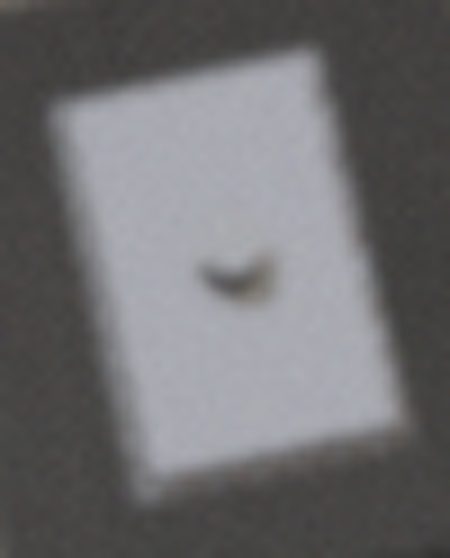

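The top view alone suggests px ≈ −2, while the scene view says ≈ 0. The plate's own shadow on the frame line could cause this, so I'll model the shadow and fit the start and final images jointly.

```bash
cat > joint.py <<'E'
from show import *
v0=np.load("v0.npy")
IM={("top",0):"top.pkl",("scene",0):"scene.pkl",("top",1):"top_20.pkl",("scene",1):"scene_20.pkl"}
IM={k:pickle.load(open(f,"rb")) for k,f in IM.items()}
B={"top":(232,140,56,66),"scene":(226,188,80,62)}
def labels(s,b,f,p,L,off,pin):
    x0,y0,w,h=b
    T=lambda P:tf(*f,P);Q=lambda P:T(tf(*p,P))
    def poly(P,hull=False):
        q=(proj(s,P,off)-[x0,y0]+.5)*K-.5
        if hull:q=cv2.convexHull(q.astype(np.float32))[:,0]
        m=np.zeros((h*K,w*K),np.uint8);cv2.fillPoly(m,[np.round(q*16).astype(np.int32)],1,shift=4);return m>0
    line=poly(T(rect(.080,.053,.02)))&~poly(T(rect(.077,.050,.02)))
    top=np.array(Q(rect(.075,.048,.02)));sh=top+[L[0]*.012,L[1]*.012,0]
    shade=poly(np.vstack([top,sh]),True)
    A=np.zeros((h*K,w*K),np.uint8)
    A[line]=1;A[shade]=2;A[shade&line]=3
    # sides per face
    c=rect(.075,.048,.02);d=rect(.075,.048,.032)
    C=-np.array(s["R"]).T@np.array(s["t"]).ravel()
    A[poly(Q(c+d),True)]=4
    for i,lab in((0,4),(1,5),(2,6),(3,7)):
        j=(i+1)%4;face=np.array(Q([c[i],c[j],d[j],d[i]]))
        n=np.cross(face[1]-face[0],face[3]-face[0])
        if n@(C-face[0])>0:A[poly(face)]=lab
    A[poly(Q(d))]=8
    A[poly(Q(circ(0,0,.010,.032)))]=9
    return A
def AA(A,b,sig):
    o=[]
    for l in range(10):
        m=cv2.resize((A==l).astype(np.float32),(b[2]*2,b[3]*2),interpolation=cv2.INTER_AREA)
        o.append(cv2.resize(cv2.GaussianBlur(m,(0,0),sig*2),(b[2],b[3]),interpolation=cv2.INTER_AREA).ravel())
    return np.array(o).T
def mask(s,b,i,off):
    m=np.zeros((b[3],b[2]),np.float32)
    p=proj(s,tf(v0[0]/1e3,v0[1]/1e3,v0[2]/1e2,rect(.098,.075,.02)),off)-[b[0],b[1]];cv2.fillPoly(m,[np.round(p).astype(np.int32)],1.)
    z=circ(.5905,-.0215,.016,.032)
    P=z if i==0 else np.vstack([circ(.5905,-.0215,.018,.032),circ(.5905,-.0215,.018,.058),circ(.575,-.035,.02,.032)])
    h=cv2.convexHull((proj(s,P,off)-[b[0],b[1]]).astype(np.float32))[:,0];cv2.fillPoly(m,[np.round(h).astype(np.int32)],0.)
    return m.ravel()>0
M={k:mask(IM[k],B[k[0]],k[1],v0[8:10] if k[0]=="top" else v0[11:13]) for k in IM}
# v: fa, L0,L1, topoff(2),sig, sceneoff(2),sig, plate0(3), plate1(3)
def res(v,cams=("top","scene"),parts=False):
    o=[];f=(v0[0]/1e3,v0[1]/1e3,v[0]/1e2)
    for ci,c in enumerate(("top","scene")):
        if c not in cams:continue
        off=v[3+3*ci:5+3*ci];sg=max(.25,v[5+3*ci]);As=[];Is=[]
        for i in(0,1):
            p=v[9+3*i:12+3*i];k=(c,i)
            A=AA(labels(IM[k],B[c],f,(p[0]/1e3,p[1]/1e3,p[2]/1e2),v[1:3],off,i),B[c],sg)[M[k]]
            b=B[c];I=IM[k]["pixels"][b[1]:b[1]+b[3],b[0]:b[0]+b[2]].reshape(-1,3).astype(float)[M[k]]
            As.append(A);Is.append(I)
        A=np.vstack(As);I=np.vstack(Is)
        C=np.linalg.lstsq(np.vstack([A,np.eye(10)*.3]),np.vstack([I,np.full((10,3),.3*60)]),rcond=None)[0]
        o.append((A@C-I).ravel())
    return np.concatenate(o)
if __name__=="__main__":
    for cams in(("top","scene"),("scene",),("top",)):
      for g in([0,0,0],[-1,.5,.3]):
        v=np.r_[v0[2],-.3,-.3,v0[8:14],1.3,-3,23.6,g]
        for d in(.4,.15):
            D=np.full(15,d);D[1:3]=.1
            v=gn(lambda x:res(x,cams),v,D,7)
        print(cams,"fa %.3f L %.2f %.2f"%tuple(v[:3]),"off",v[3:9].round(2),"p0",v[9:12].round(2),"p1",v[12:].round(2),"rms %.3f"%np.std(res(v,cams)),flush=True)
        if len(cams)==2:np.save("vj.npy",v)
E
time timeout 560 python3 joint.py
```

```text
('top', 'scene') fa 20.000 L -0.17 -0.17 off [ 0.25 -0.48  1.   -0.55 -0.13  0.49] p0 [ 0.92 -3.1  23.59] p1 [-0.72 -0.27  0.23] rms 4.105
('top', 'scene') fa 19.603 L -0.19 -0.21 off [ 0.23 -0.5   1.   -0.56 -0.13  0.5 ] p0 [ 0.89 -3.05 23.92] p1 [-0.73 -0.27  0.61] rms 4.100
('scene',) fa 19.595 L -0.21 -0.17 off [ 0.41 -0.34  1.03 -0.55 -0.23  0.5 ] p0 [ 1.4  -3.88 24.13] p1 [-0.2  -0.75  0.53] rms 5.143
('scene',) fa 19.534 L -0.21 -0.21 off [ 0.41 -0.34  1.03 -0.54 -0.17  0.5 ] p0 [ 1.05 -3.35 24.21] p1 [-0.53 -0.44  0.85] rms 5.174
('top',) fa 20.259 L -0.14 -0.26 off [ 0.29 -0.51  1.   -0.65 -0.04  0.55] p0 [ 0.62 -3.13 23.4 ] p1 [-1.4  -0.17  0.53] rms 2.953
('top',) fa 20.392 L -0.12 -0.24 off [ 0.29 -0.47  1.   -0.65 -0.04  0.55] p0 [ 0.86 -3.01 23.26] p1 [-1.48 -0.37 -0.16] rms 2.946
real	1m32.227s
user	4m42.706s
sys	0m0.371s
```

```bash
python3 - <<'E'
from station import manip
import cv2
cv2.imwrite("pics/final.png",manip.snapshot("scene")["pixels"])
E
```

```text
(no output)
```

View pics/final.png

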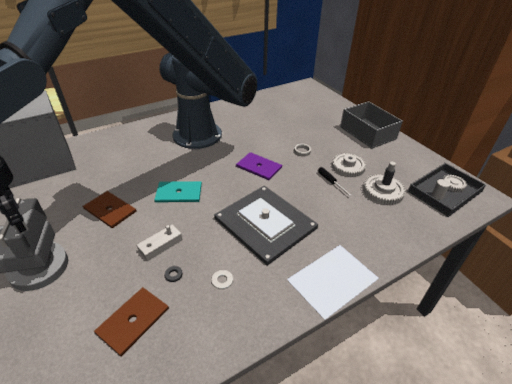

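The bystanders and the dowel are unmoved. The gripper is parked close to the grey machine at (30,240), so I'll move clear of it before handing in.

servo_tool(
  increments=[
    {"hand": 0, "travel": [20, 0, -20], "yaw": 0},
    {"hand": 0, "travel": [40, 0, -20], "yaw": 0},
    {"hand": 0, "travel": [40, 0, 0], "yaw": 0},
    {"hand": 0, "travel": [30, 0, 0], "yaw": 0},
    {"hand": 0, "travel": [0, 0, 0], "yaw": 0},
    {"hand": 0, "travel": [0, 0, 0], "yaw": 0},
  ],
)

```text
t: 37.2
tcp_pos: [0.4396, -0.5039, 0.2433]
tool_rot: [0.631, 0.776, -0.0, 0.0]
force: [0.6, -0.4, -0.5]
finger_gap: 0.997
```

```bash
python3 where.py; python3 -c "
from station import manip;print(manip.sign_off())"
```

```text
t 37.20 frame x -243.09 y -442.64 z 243.34 mm  phi 101.70 deg (rel 90.26) tilt 0.0009 gap 0.997 F(frame) 0.48 -0.53 -0.50 [ 0.4396 -0.5039  0.2433]
the job is handed in; nothing more can be done
None
```

The plate is centred and square in the frame to within about 1 mm, and the pin stands in the table hole with its head on the plate. The job was handed in at about 37 s.

- **Plate:** I pushed it with the open fingers as a fence, about 10 mm/s in contact, from −y, +y, −y, the +x end and finally +y. The readings I took stayed at about 3 N or less.
- **Pin:** I gripped it by the head, and it went down without resistance until the head met the plate at the expected height, with about 4 N. I then let go and backed off.
- **Last checks:**
  - The joint fit of both cameras puts the plate about −0.7 mm off along the frame's x and −0.3 mm along y, turned 0.002–0.006 rad.
  - The final scene picture shows the pin upright, and the dowel, block and bystanders where they were.
- **What disagreed:** Along x, the scene camera alone gives about −0.2 to −0.5 mm and the top camera about −1.4 mm. Comparing the finger contact with where the pin went in gives about 0 ± 1 mm. I left this small uncertainty rather than disturb the plate with the pin in.

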